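Turn the cutters handle-out in their rack

TASK

The cutters were put back in the desk rack with their blades sticking out. Unlock the clear cover, slide it fully back, and turn every cutter round so that it lies in a channel, blade pushed right in to the back and tail end out; then draw the cover fully forward and lock it again with its knob. Leave the other things on the desk where they are.

Things in the scene. Friction and masses are not known exactly. Their poses are not given: they have to be found in the camera images.
- rack: Wooden cutter rack, fixed, 252 mm wide. Origin: middle of its FRONT edge (facing the robot), at desk height; x points into the rack, y left, z up. Four channels open to the front, along x, centred at y = -93, -31, 31, 93 mm, 36 wide; floor 20 mm above the desk, back wall at x = 105 mm. Fixed clear roof over them from x = 0 back, 48 to 52 mm up. Under each channel a tongue 8 mm wide, 8 thick, carries the floor on to x = -30 mm.
- cover (a joint): Position (m) of the clear cover, a plate 130 mm long in x, 250 wide, 5 thick, sliding along the rack's x over its roof, underside 56 mm up. 0: closed, front edge 95 mm in front of the rack's, hiding what sticks out of the channels. 0.095: fully back, front edges level, what sticks out is free from above. About 1.5 N of friction; stays where left. The locked knob bolts it closed.
- knob (a joint): Angle (rad) of the locking knob on the cover: 0 locked, 1.5 fully loose (end stop). It loosens counter-clockwise seen from above and stays where left (friction 0.05 N m). Its bolt clears the catch from about 1.1 rad. It can be turned to locked only with the cover within 2 mm of fully forward.
- knob_grip (a point): Centre of the knob's grip, 100 mm behind the cover's front edge, on its middle line, 87 mm above the desk. The grip is an upright black bar 44 mm long, 12 thick, 24 high (75 to 99 mm above the desk), its length along this point's y: across the rack when locked, nearly along the rack's x when loose. Held by it, the cover can be slid.
- mat: Green cutting mat 240 mm (its x) by 220 mm (its y), 3 mm thick, fixed flat on the desk; origin at its centre, at desk height. Clear at the start: a place to set a cutter down.
- cutter1: Snap-off cutter, 60 g, one of up to four alike: black body 150 mm long, 24 wide, 16 thick, grey at its tail, with a steel blade 20 long, 12 wide, 2.5 thick at the other end. Origin: under the middle of its 170 mm; x to the blade, z up. The body spans x = -85 to 65 mm. It starts in a channel, its blade end sticking out about 70 mm in front of the rack. None if absent.
- cutter1_tip (a point): The tip of that cutter's blade, 85 mm ahead of its origin, 8 mm above its underside.
- cutter1_tail (a point): The tail end of that cutter's body, 85 mm behind its origin, 8 mm above its underside.
- cutter2: Snap-off cutter, 60 g, one of up to four alike: black body 150 mm long, 24 wide, 16 thick, grey at its tail, with a steel blade 20 long, 12 wide, 2.5 thick at the other end. Origin: under the middle of its 170 mm; x to the blade, z up. The body spans x = -85 to 65 mm. It starts in a channel, its blade end sticking out about 70 mm in front of the rack. None if absent.
- cutter2_tip (a point): The tip of that cutter's blade, 85 mm ahead of its origin, 8 mm above its underside.
- cutter2_tail (a point): The tail end of that cutter's body, 85 mm behind its origin, 8 mm above its underside.
- cutter3: Snap-off cutter, 60 g, one of up to four alike: black body 150 mm long, 24 wide, 16 thick, grey at its tail, with a steel blade 20 long, 12 wide, 2.5 thick at the other end. Origin: under the middle of its 170 mm; x to the blade, z up. The body spans x = -85 to 65 mm. It starts in a channel, its blade end sticking out about 70 mm in front of the rack. None if absent.
- cutter3_tip (a point): The tip of that cutter's blade, 85 mm ahead of its origin, 8 mm above its underside.
- cutter3_tail (a point): The tail end of that cutter's body, 85 mm behind its origin, 8 mm above its underside.
- cutter4: Snap-off cutter, 60 g, one of up to four alike: black body 150 mm long, 24 wide, 16 thick, grey at its tail, with a steel blade 20 long, 12 wide, 2.5 thick at the other end. Origin: under the middle of its 170 mm; x to the blade, z up. The body spans x = -85 to 65 mm. It starts in a channel, its blade end sticking out about 70 mm in front of the rack. None if absent.
- cutter4_tip (a point): The tip of that cutter's blade, 85 mm ahead of its origin, 8 mm above its underside.
- cutter4_tail (a point): The tail end of that cutter's body, 85 mm behind its origin, 8 mm above its underside.
- ink: Small round ink jar, glass with a black screw cap, 48 mm across, 60 mm tall, standing. Leave it alone. Origin under its middle.
- mug: White mug, 78 mm across, 90 mm tall, standing. Leave it alone. Origin under its middle.
- tape: Roll of paper tape lying flat, 84 mm across, 22 mm high. Leave it alone. Origin under its middle.
- penpot: Empty black pen pot, 72 mm across, 100 mm tall, standing. Leave it alone. Origin under its middle.
- eraser: White eraser 50 x 22 x 12 mm. Leave it alone. Origin under its middle.
- book: Blue notebook 150 x 100 x 18 mm, lying. Leave it alone. Origin under its middle.
- ruler: Aluminium ruler 200 x 30 x 4 mm, lying. Leave it alone. Origin under its middle.

How it is judged (in metres and radians):
On the way, in this order (a step that is already met when the one before it is completed fails the run):
1. the knob is turned loose (value of joint knob above 1.1 rad), for 0.1 s.
2. the cover is slid fully back (value of joint cover above 0.085 m), for 0.2 s.
3. every cutter lies in a channel, blade inside and tail out, released (x of each of cutter1_tip, cutter2_tip, cutter3_tip, cutter4_tip in the frame of rack above 0.075 m and x of each of cutter1_tail, cutter2_tail, cutter3_tail, cutter4_tail in the frame of rack below -0.03 m and y of cutter1_tip in the frame of rack between -0.124 and 0.124 m and z of cutter1_tip in the frame of rack between 0.015 and 0.045 m and angle between the x axis of each of cutter1, cutter2, cutter3, cutter4 and the x axis of rack, either way round below 0.25 rad and linear speed of each of cutter1, cutter2, cutter3, cutter4 below 0.03 m/s and contact force between the fingers and cutter1 below 0.1 N and y of cutter2_tip in the frame of rack between -0.124 and 0.124 m and z of cutter2_tip in the frame of rack between 0.015 and 0.045 m and contact force between the fingers and cutter2 below 0.1 N and y of cutter3_tip in the frame of rack between -0.124 and 0.124 m and z of cutter3_tip in the frame of rack between 0.015 and 0.045 m and contact force between the fingers and cutter3 below 0.1 N and y of cutter4_tip in the frame of rack between -0.124 and 0.124 m and z of cutter4_tip in the frame of rack between 0.015 and 0.045 m and contact force between the fingers and cutter4 below 0.1 N), for 0.3 s.
4. the cover is drawn fully forward (value of joint cover below 0.006 m), for 0.2 s.
At the end, for the whole second after the job is handed in: Every cutter present lies at rest in a channel of the rack with its blade tip at least 75 mm behind the rack's front edge, its tail at least 30 mm in front of it, level and within 0.25 rad of the rack's x axis; the cover is within 6 mm of fully forward and the knob within 0.3 rad of locked (all of step 3 and value of joint cover below 0.006 m and value of joint knob below 0.3 rad); the robot touches nothing.
It fails at once if another thing on the desk is moved more than 4 cm (distance of any of ink, mug, tape, penpot, eraser, book, ruler from where it was at the start of the episode above 0.04 m).
It fails at once if the ink jar, mug or pen pot is tipped (angle between any of ink, mug, penpot's own z axis and vertical above 0.5 rad).
Of cutter1, cutter2, cutter3, cutter4 only 2 to 3 are there at a start; the rules pass over those that are not, and their reading is None.
At some moment in a run one of cutter1, cutter2, cutter3, cutter4 may be knocked a few centimetres aside while the robot is not near it.
Once in a run the grip may slacken for a moment while it holds something.
It also fails if it takes over 210 s, if anything falls off the work surface, if the arm or the gripper's body presses on something with over 40 N, if the wrist force passes 120 N, or if a joint passes its speed limit or range.

ROBOT

A 6-joint arm with a two-finger parallel gripper is mounted at the origin on the work surface. World frame = base frame: x ahead of the robot, y to its left, z up, the work surface at z = 0. Lengths are in mm, angles in rad, forces in N, time in s.
With the tool pointing down it reaches from about 350 to 975 mm from the base axis. Payload 7.1 kg.
Tool frame: the origin (TCP) lies at the very end of the fingers, on their centre line; the grasp point (between the pads) lies 19 mm behind it (ctrl.grip_depth is the distance from the TCP to the grasp point, in mm); x points along the fingers, z is the direction in which the jaws open and shut, and the axes are right-handed (so a half turn about x gives the same grasp; the last joint's range is limited). The gripper opens to 88 mm and grips with 3 to 60 N. Pads are 20 mm wide; open, the fingers measure 115 mm over their backs; the gripper's body (75 mm by 178 mm) begins 61 mm behind the grasp point.
Start: joints at [1.204, 0.423, 1.63, -0, 1.089, -0.019], TCP at [212.987, 587.572, 222.675] pointing down, gripper open.
Joint ranges: [-3, 3], [-0.9, 2.11], [0.09, 2.58], [-1.31, 4.45], [0.11, 2.69], [-2.54, 2.54]. Speed limits (rad/s): [2.39, 2.39, 3.01, 3.14, 3.14, 3.14].

INTERFACE

Orientations are given as a rotation vector (axis times angle).
In Python, from workcell import ctrl gives the robot as it stands. The module is installed in compiled form; this text tells all that it offers.
- The arm moves only by the tool send_rows, never from a script. Its argument "rows" is a list of rows, each a list of 4 numbers: the shift along the tool's x, y, z in mm, then the turn about the tool's x in rad. In form: [[x, y, z, turn], ...]. A call has 1 to 10 rows; each row shifts and turns the pose as measured when the row begins, along the tool's axes as they then stand; what a row does not reach is not made up. A row lasts 1/12 s, in which the tool goes at most 41.7 mm and 7.16 degrees, less where a joint would pass 70% of its speed; a pose out of reach is approached as far as the arm can. A call with a gripper value outside its range is refused whole. "fingers" is the opening, from 0 (shut) to 1 (fully open), set as the call begins (left out, the last holds). The fingers move at their own pace and stop on an object; the grip force is fixed at half the most. Time passes only in rows, so rows that do not move let the fingers close. It gives the time, the measured TCP pose, the force and the opening at its end, in the units of the state.
- ctrl.get_obs(): the state, without advancing time (a new reading comes with each control period).
- ctrl.get_image(name): name is "side" or "top" or "wrist"; returns a dict with "img" (480x640x3 uint8, red, green, blue), "depth" (480x640 float32, mm along the optical axis (not along the pixel's ray), 0 where there is no reading), "mtx" (3x3 intrinsics, pixels), "world_from_camera" (4x4, takes a point from camera to world coordinates). Camera axes: x right, y down, z forward; pixel columns grow to the right and rows downward; lengths in mm; the calibration is good to about 2 mm. A picture is of the moment at which its call begins.
- ctrl.close_job(): hands the job in, once; it reports no verdict.
The state is a dict: "t": time; "qpos": joint angles; "qvel": joint speeds; "joint_torque": joint torques, N m; "ee_pos": TCP position; "orientation": TCP orientation; "ft_force": force on the tool from outside, world axes, zero at the start; "moment": the same for the moment, N m; "width": finger opening in mm.
Only numpy, scipy, OpenCV 4.12 (cv2) and the standard library are available. Lean on these libraries where they do the work, as an engineer would, in place of code of your own. Each camera call takes 0.05 s, during which the arm holds its last target.

## Working session

There is one attempt and no reset: what is moved stays moved. The work goes in short steps, Python scripts to look and compute and a tool call to move; the robot and the scene stay as the last step left them, time stands still between calls to the robot, and variables do not carry over. Pictures are saved under pics/ and viewed, and the job is handed in when it is done.

Besides the shell and the picture viewer there is one more tool, called by a JSON object that holds its "op" and its "data". send_rows: Moves the arm, as the interface text tells. Its arguments: {"type":"object","properties":{"rows":{"type":"array"},"fingers":{"type":"number"}},"required":["rows"]}

```bash
mkdir -p pics; cat > h.py <<'E'
import numpy as np, cv2
from scipy.spatial.transform import Rotation as R
from workcell import ctrl
def shot(n,fn):
    d=ctrl.get_image(n); cv2.imwrite('pics/'+fn,d['img'][:,:,::-1]); np.savez('pics/'+fn+'.npz',**d); return d
def px(d,u,v,z=None):
    K=d['mtx'];T=d['world_from_camera']
    r=np.array([(u-K[0,2])/K[0,0],(v-K[1,2])/K[1,1],1.])
    if z is None: c=r*d['depth'][int(v),int(u)]; return T[:3,:3]@c+T[:3,3]
    w=T[:3,:3]@r; return T[:3,3]+w*(z-T[2,3])/w[2]
def proj(d,P):
    T=np.linalg.inv(d['world_from_camera']);c=T[:3,:3]@np.array(P)+T[:3,3];u=d['mtx']@c;return u[:2]/u[2]
def st():
    o=ctrl.get_obs(); print('t',o['t'],'tcp',np.round(o['ee_pos'],1),'w',o['width'],'F',np.round(o['ft_force'],1));print(np.round(R.from_rotvec(o['orientation']).as_matrix(),3)); print('q',np.round(o['qpos'],3)); return o
E
python3 - <<'E'
from h import *
st()
for n in ['top','side','wrist']:
    d=shot(n,n+'0.png'); print(n,np.round(d['world_from_camera'],3),d['mtx'])
E
```

```text
t 0.0 tcp [212.8 587.1 221.9] w 88.01100386241094 F [-0.2 -1.2 -0.6]
[[-0.001 -0.94   0.341]
 [-0.001  0.341  0.94 ]
 [-1.     0.    -0.002]]
q [ 1.204  0.424  1.631 -0.     1.089 -0.019]
top [[-9.000000e-03 -9.860000e-01  1.670000e-01  2.750910e+02]
 [-1.000000e+00  1.000000e-02  2.000000e-03  6.061000e+00]
 [-4.000000e-03 -1.670000e-01 -9.860000e-01  1.573919e+03]
 [ 0.000000e+00  0.000000e+00  0.000000e+00  1.000000e+00]] [[571.48160543   0.         322.40419277]
 [  0.         571.48160543 239.52626759]
 [  0.           0.           1.        ]]
side [[ 7.05000e-01 -3.63000e-01  6.09000e-01 -1.19864e+02]
 [-7.09000e-01 -3.49000e-01  6.13000e-01 -6.72590e+02]
 [-1.00000e-02 -8.64000e-01 -5.03000e-01  6.37904e+02]
 [ 0.00000e+00  0.00000e+00  0.00000e+00  1.00000e+00]] [[471.67019786   0.         323.45743261]
 [  0.         471.67019786 244.73510079]
 [  0.           0.           1.        ]]
wrist [[ 3.40000e-01  9.10000e-01  2.40000e-01  1.47163e+02]
 [ 9.41000e-01 -3.28000e-01 -8.70000e-02  6.10353e+02]
 [-0.00000e+00  2.55000e-01 -9.67000e-01  3.85060e+02]
 [ 0.00000e+00  0.00000e+00  0.00000e+00  1.00000e+00]] [[334.96752885   0.         324.28699053]
 [  0.         334.96752885 237.48093232]
 [  0.           0.           1.        ]]
```

View pics/top0.png

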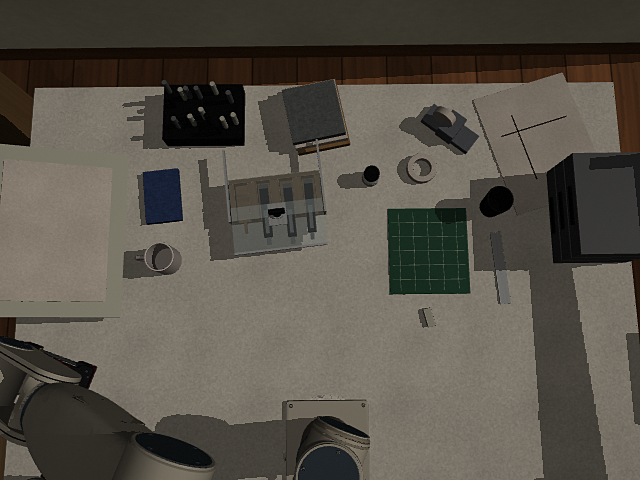

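View pics/side0.png

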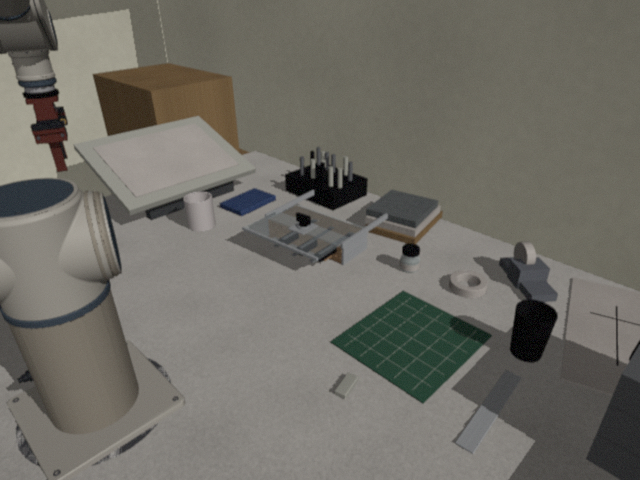

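View pics/wrist0.png

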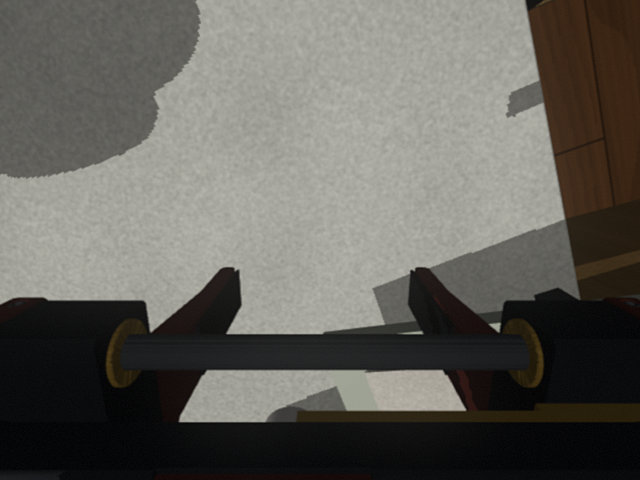

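```bash
python3 - <<'E'
from h import *
im=cv2.imread('pics/top0.png')
c=cv2.resize(im[125:275,200:350],(800,800)[:2],interpolation=cv2.INTER_CUBIC)[:,:]
c=cv2.resize(im[135:265,205:345],(790,600*0+ int(130*790/140)),interpolation=cv2.INTER_CUBIC)
c=cv2.resize(c,None,fx=.8,fy=.8); c=np.clip(c*1.3,0,255).astype(np.uint8)
print(c.shape); cv2.imwrite('pics/top0c.png',c)
im=cv2.imread('pics/side0.png')
c=cv2.resize(im[180:280,235:395],(800,500),interpolation=cv2.INTER_CUBIC);cv2.imwrite('pics/side0c.png',np.clip(c*1.3,0,255).astype(np.uint8))
E
```

```text
(586, 632, 3)
```

View pics/top0c.png

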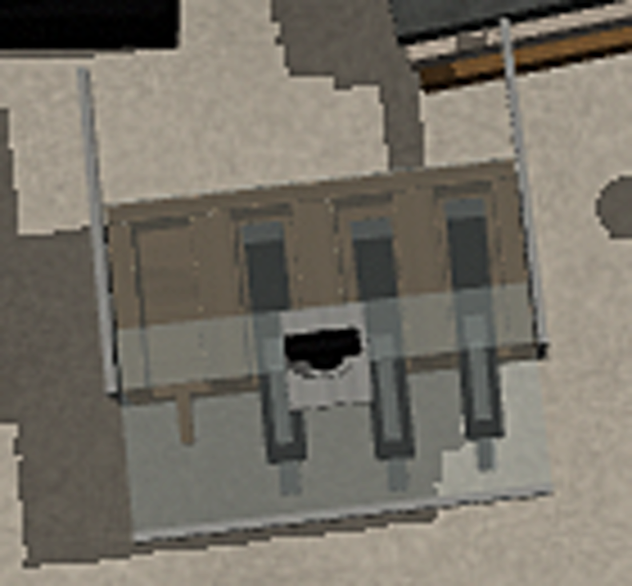

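View pics/side0c.png

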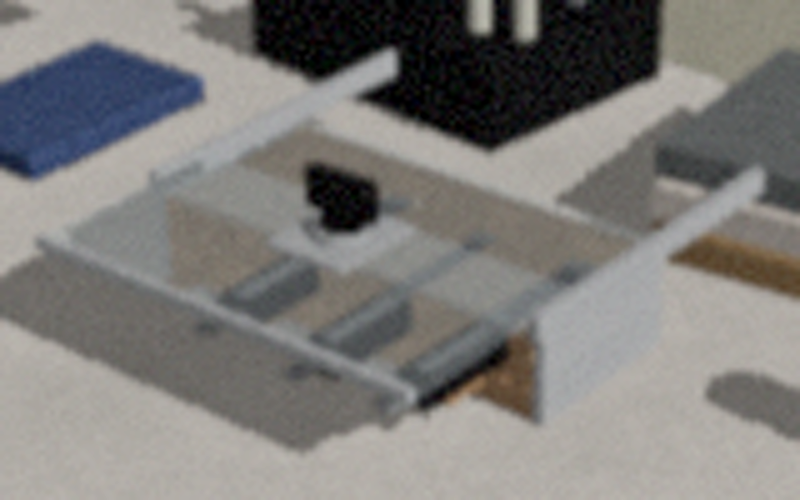

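```bash
cat >> h.py <<'E'
def load(fn): return dict(np.load('pics/'+fn+'.npz'))
E
python3 - <<'E'
from h import *
d=load('top0.png')
def c(cx,cy,z=None): return np.round(px(d,205+cx/4.514,135+cy/4.514,z),1)
a=c(133,542,61);b=c(552,494,61);print('cover front',a,b,np.linalg.norm(a-b),np.degrees(np.arctan2(*(a-b)[:2][::-1])))
print('knob',c(322,342,99),c(322,342))
k1,k2=c(287,347,99),c(361,338,99);print(k1,k2,np.linalg.norm(k1-k2))
for p in [(187,443),(285,460),(393,457),(485,435),(290,493),(398,489),(486,468)]: print(p,c(*p,20),c(*p,28),c(*p,36),c(*p))
# rails
for p in [(83,70),(110,392),(507,25),(541,352),(108,207),(520,160)]: print(p,c(*p),c(*p,52),c(*p,61))
for n,u,v,z in [('mat',388,210,3),('mat',467,209,3),('mat',469,293,3),('mat',390,294,3),('ink',371,175,60),('mug',163,257,90),('book',163,195,18),('eraser',428,317,12)]: print(n,np.round(px(d,u,v,z),1),np.round(px(d,u,v),1))
E
```

```text
cover front [491.7 244.9  61. ] [518.   -3.7  61. ] 249.9872996774036 96.03899746413191
knob [603.3 130.2  99. ] [603.6 130.3  97.8]
[600.5 150.6  99. ] [605.5 107.3  99. ] 43.58772763060721
(187, 443) [558.5 219.2  20. ] [557.  218.1  28. ] [555.5 217.   36. ] [551.8 214.2  56.7]
(285, 460) [547.3 159.1  20. ] [545.9 158.4  28. ] [544.5 157.6  36. ] [540.7 155.4  57.7]
(393, 457) [548.5  93.1  20. ] [547.1  92.6  28. ] [545.7  92.2  36. ] [540.9  90.7  63.1]
(485, 435) [561.6  36.7  20. ] [560.1  36.5  28. ] [558.7  36.4  36. ] [553.2  35.8  65.6]
(290, 493) [526.8 156.   20. ] [525.5 155.2  28. ] [524.2 154.4  36. ] [521.3 152.7  53.9]
(398, 489) [528.6  90.   20. ] [527.3  89.6  28. ] [526.   89.2  36. ] [522.5  88.   57.3]
(486, 468) [541.1  36.2  20. ] [539.7  36.1  28. ] [538.4  35.9  36. ] [535.   35.5  55.6]
(83, 70) [784.1 280.6  59.1] [786.4 281.8  52. ] [783.4 280.2  61. ]
(110, 392) [582.5 260.2  60.6] [584.3 261.6  52. ] [582.5 260.1  61. ]
(507, 25) [806.8  20.7  68.3] [812.6  20.8  52. ] [809.4  20.8  61. ]
(541, 352) [611.4   1.9  28.3] [606.3   2.   52. ] [604.3   2.   61. ]
(108, 207) [700.  265.3  49.4] [699.3 264.9  52. ] [696.8 263.4  61. ]
(520, 160) [723.6  13.5  61. ] [726.3  13.6  52. ] [723.6  13.5  61. ]
mat [ 623.7 -175.8    3. ] [ 624.5 -176.2   -0.7]
mat [ 624.3 -397.8    3. ] [ 625.7 -399.4   -3.2]
mat [ 388.6 -391.1    3. ] [ 389.  -392.4   -2. ]
mat [ 388.  -174.5    3. ] [ 388.1 -174.8    0.8]
ink [ 709.5 -125.5   60. ] [ 710.3 -125.7   57.3]
mug [484.3 427.7  90. ] [495.7 450.8   8.9]
book [669.8 454.7  18. ] [669.2 454.   20.4]
eraser [ 324.2 -274.5   12. ] [ 324.1 -274.3   13.5]
```

{"op": "send_rows", "data": {"rows": [[0, -34, -20, 0], [0, -34, -20, 0], [0, -34, -20, 0], [0, -34, -20, 0], [0, -34, -20, 0], [0, -34, -20, 0], [0, -34, -20, 0], [0, -34, -20, 0], [0, -34, -20, 0], [0, -34, -20, 0]]}}

```text
t: 0.98
ee_pos: [469.1, 276.8, 219.5]
orientation: [-0.959, 1.351, 0.961]
ft_force: [-0.1, 0.3, -0.5]
width: 87.8
```

```bash
cat >> h.py <<'E'
YAW=np.radians(6.04); O=np.array([599.3,130.6])
def r2w(x,y): c,s=np.cos(YAW),np.sin(YAW); return O+np.array([c*x-s*y,s*x+c*y])
def w2r(p): c,s=np.cos(YAW),np.sin(YAW); q=np.array(p[:2])-O; return np.array([c*q[0]+s*q[1],-s*q[0]+c*q[1]])
def go(xy,z,jaw=None):
    """delta in tool axes to world xy,z; jaw: wanted jaw dir (deg in rack frame)"""
    o=ctrl.get_obs();M=R.from_rotvec(o['orientation']).as_matrix()
    dl=np.array([*xy,z])-o['ee_pos']; print('tcp',np.round(o['ee_pos'],1),'rack',np.round(w2r(o['ee_pos']),1),'w',round(o['width'],1),'F',np.round(o['ft_force'],1),'t',round(o['t'],1),'q6',round(o['qpos'][5],2))
    a=np.degrees(np.arctan2(M[1,2],M[0,2]))-np.degrees(YAW); print('jaw rack deg',round(a,2),'tool delta',np.round(M.T@dl,1))
    if jaw is not None:
        t=(a-jaw+180)%360-180; print('turn',round(np.radians(t),3),'delta after turn',np.round((M@R.from_euler('x',t,degrees=True).as_matrix()).T@dl,1))
E
python3 -c "
from h import *
go(r2w(5,0),180,0)"
```

```text
tcp [469.1 276.8 219.5] rack [-114.1  159. ] w 87.8 F [-0.1  0.3 -0.5] t 1.0 q6 -0.73
jaw rack deg 64.79 tool delta [  39.2 -175.6  -93.1]
turn 1.131 delta after turn [  39.2 -159.   119.2]
```

{"op": "send_rows", "data": {"rows": [[0, 0, 0, 0.125], [0, 0, 0, 0.125], [0, 0, 0, 0.125], [0, 0, 0, 0.125], [0, 0, 0, 0.125], [0, 0, 0, 0.125], [0, 0, 0, 0.125], [0, 0, 0, 0.125], [0, 0, 0, 0.125]]}}

```text
t: 1.73
ee_pos: [474.4, 266.5, 217.7]
orientation: [-0.085, 1.574, 0.08]
ft_force: [1.0, -0.5, -0.5]
width: 87.8
```

```bash
python3 -c "
from h import *
go(r2w(5,0),170,0)"
```

```text
tcp [474.4 266.5 217.7] rack [-109.9  148.3] w 87.8 F [ 1.  -0.5 -0.5] t 1.7 q6 0.39
jaw rack deg -0.02 tool delta [  47.5 -148.1  115.2]
turn -0.0 delta after turn [  47.5 -148.1  115.2]
```

{"op": "send_rows", "data": {"rows": [[8, -25, 19, 0], [8, -25, 19, 0], [8, -25, 19, 0], [8, -25, 19, 0], [8, -25, 19, 0], [7, -23, 20, 0], [0, 0, 0, 0]]}}

```text
t: 2.32
ee_pos: [607.2, 126.4, 168.0]
orientation: [-0.081, 1.574, 0.077]
ft_force: [0.0, -0.7, 0.1]
width: 87.8
```

```bash
python3 -c "
from h import *
go(r2w(5,0),170,0);d=shot('wrist','w1.png');print([proj(d,[*r2w(5+a,b),99]) for a in(-6,6) for b in (-22,22)])
print(d['world_from_camera'])"
```

```text
tcp [607.2 126.4 168. ] rack [ 7.4 -5. ] w 87.8 F [ 0.  -0.7  0.1] t 2.3 q6 0.09
jaw rack deg -0.26 tool delta [-2.   5.  -2.5]
turn -0.005 delta after turn [-2.   5.  -2.4]
[array([313.72826724, 269.97964788]), array([313.0211573 , 210.94224297]), array([330.04562779, 269.9578858 ]), array([330.12260029, 210.90311659])]
[[ 9.94767618e-01  9.98479152e-02  2.16282050e-02  6.00630602e+02]
 [ 1.02052835e-01 -9.61315155e-01 -2.55848377e-01  1.95416977e+02]
 [-4.75440580e-03  2.56716900e-01 -9.66474950e-01  3.30926286e+02]
 [ 0.00000000e+00  0.00000000e+00  0.00000000e+00  1.00000000e+00]]
```

View pics/w1.png

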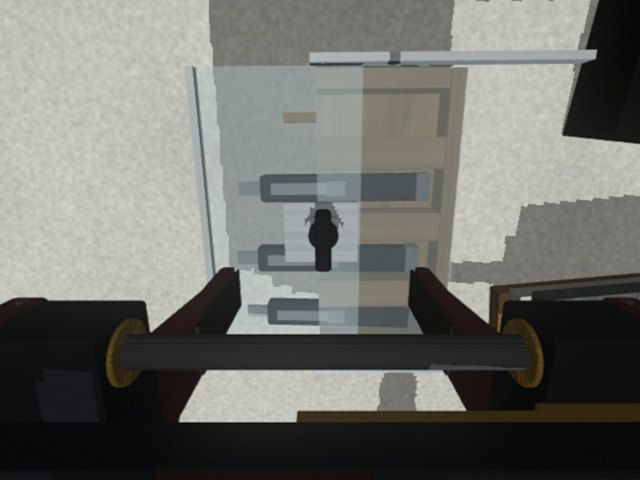

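The knob bar is at u 315–331, v 210–270, matching the predicted projection. Descend and grip.

{"op": "send_rows", "data": {"rows": [[30, 3, -1, 0], [30, 2, -1, 0], [25, 0, 0, 0], [8, 0, 0, 0], [0, 0, 0, 0]], "fingers": 0.6}}

```text
t: 2.78
ee_pos: [601.5, 135.1, 74.4]
orientation: [-0.079, 1.573, 0.078]
ft_force: [-0.3, 0.7, 0.0]
width: 58.1
```

```bash
python3 -c "
from h import *
go(r2w(5,0),74,0)"
```

```text
tcp [601.5 135.1  74.4] rack [2.7 4.2] w 58.1 F [-0.3  0.7  0. ] t 2.8 q6 0.1
jaw rack deg -0.32 tool delta [ 0.4 -4.2  2.4]
turn -0.006 delta after turn [ 0.4 -4.2  2.3]
```

{"op": "send_rows", "data": {"rows": [[0, -4, 2, 0], [0, 0, 0, 0], [0, 0, 0, 0], [0, 0, 0, 0], [0, 0, 0, 0], [0, 0, 0, 0], [0, 0, 0, 0]], "fingers": 0}}

```text
t: 3.37
ee_pos: [606.4, 133.2, 81.2]
orientation: [-0.079, 1.565, 0.081]
ft_force: [0.8, 0.5, -5.0]
width: 12.0
```

```bash
python3 -c "
from h import *
go(r2w(5,0),74,0)"
```

```text
tcp [606.4 133.2  81.2] rack [7.3 1.9] w 12.0 F [ 0.8  0.5 -5. ] t 3.4 q6 0.09
jaw rack deg -0.22 tool delta [ 7.2 -1.9 -2.4]
turn -0.004 delta after turn [ 7.2 -1.9 -2.4]
```

{"op": "send_rows", "data": {"rows": [[0, 0, 0, 0], [0, 0, 0, 0], [0, 0, 0, 0]], "fingers": 0.4}}

```text
t: 3.62
ee_pos: [606.7, 133.2, 81.9]
orientation: [-0.079, 1.564, 0.081]
ft_force: [-0.5, 0.1, -0.5]
width: 28.5
```

```bash
python3 -c "
from h import *
go(r2w(5,0),71,0)"
```

```text
tcp [606.7 133.2  81.9] rack [7.6 1.8] w 28.5 F [-0.5  0.1 -0.5] t 3.6 q6 0.09
jaw rack deg -0.22 tool delta [10.8 -1.9 -2.7]
turn -0.004 delta after turn [10.8 -1.9 -2.7]
```

{"op": "send_rows", "data": {"rows": [[10, -2, -2, 0], [0, 0, 0, 0], [0, 0, 0, 0]]}}

```text
t: 3.87
ee_pos: [605.1, 130.8, 70.9]
orientation: [-0.079, 1.564, 0.081]
ft_force: [0.5, -0.9, -0.3]
width: 35.0
```

{"op": "send_rows", "data": {"rows": [[0, 0, 0, 0], [0, 0, 0, 0], [0, 0, 0, 0]], "fingers": 0}}

```text
t: 4.12
ee_pos: [605.3, 130.7, 70.3]
orientation: [-0.078, 1.564, 0.081]
ft_force: [1.3, -0.1, 0.5]
width: 22.5
```

```bash
python3 -c "
from h import *
go(r2w(5,0),71,0);st()"
```

```text
tcp [605.3 130.7  70.3] rack [ 6.  -0.5] w 22.5 F [ 1.3 -0.1  0.5] t 4.1 q6 0.09
jaw rack deg -0.24 tool delta [-0.7  0.5 -1. ]
turn -0.004 delta after turn [-0.7  0.5 -1. ]
t 4.1167 tcp [605.3 130.7  70.3] w 22.47376046195382 F [ 1.3 -0.1  0.5]
[[ 0.006 -0.101  0.995]
 [ 0.002  0.995  0.101]
 [-1.     0.001  0.006]]
q [1.93e-01 6.12e-01 1.73e+00 1.00e-03 7.94e-01 9.10e-02]
```

{"op": "send_rows", "data": {"rows": [[0, 0, 0, 0], [0, 0, 0, 0], [0, 0, 0, 0]], "fingers": 0}}

```text
t: 4.37
ee_pos: [605.3, 130.7, 70.3]
orientation: [-0.079, 1.564, 0.081]
ft_force: [1.7, 0.2, -0.9]
width: 22.6
```

{"op": "send_rows", "data": {"rows": [[-9, 0, -1, 0], [0, 0, 0, 0], [0, 0, 0, 0]], "fingers": 0.4}}

```text
t: 4.62
ee_pos: [604.6, 130.7, 79.8]
orientation: [-0.078, 1.563, 0.081]
ft_force: [-0.8, -0.4, 0.2]
width: 34.3
```

{"op": "send_rows", "data": {"rows": [[0, 0, 0, 0], [0, 0, 0, 0], [0, 0, 0, 0], [0, 0, 0, 0], [0, 0, 0, 0]], "fingers": 0}}

```text
t: 5.03
ee_pos: [605.3, 130.8, 80.0]
orientation: [-0.079, 1.561, 0.081]
ft_force: [-0.7, 0.2, 0.4]
width: 11.8
```

Bar gripped (11.8 mm). Turn loose (CCW = negative).

{"op": "send_rows", "data": {"rows": [[0, 0, 0, -0.12], [0, 0, 0, -0.12], [0, 0, 0, -0.12], [0, 0, 0, -0.12], [0, 0, 0, -0.12], [0, 0, 0, -0.12], [0, 0, 0, -0.12], [0, 0, 0, -0.12]]}}

```text
t: 5.7
ee_pos: [604.6, 130.3, 80.0]
orientation: [-0.854, 1.392, 0.852]
ft_force: [0.7, -0.5, 0.1]
width: 11.7
```

```bash
python3 -c "
from h import *
go(r2w(5,0),80,86);print(ctrl.get_obs()['moment'])"
```

```text
tcp [604.6 130.3  80. ] rack [ 5.2 -0.9] w 11.7 F [ 0.7 -0.5  0.1] t 5.7 q6 -0.9
jaw rack deg 56.81 tool delta [-0.   0.6  0.6]
turn -0.509 delta after turn [-0.   0.3  0.8]
[-0.14245995  0.06283031 -0.01231878]
```

{"op": "send_rows", "data": {"rows": [[0, 0, 0, -0.12], [0, 0, 0, -0.12], [0, 0, 0, -0.12], [0, 0, 0, -0.1], [0, 0, 0, 0]]}}

```text
t: 6.12
ee_pos: [604.5, 129.8, 80.0]
orientation: [-1.218, 1.2, 1.215]
ft_force: [0.7, 0.1, 0.2]
width: 11.7
```

```bash
python3 -c "
from h import *
go(r2w(5,0),80,86);print(ctrl.get_obs()['moment']); go(r2w(100,0),80)"
```

```text
tcp [604.5 129.8  80. ] rack [ 5.  -1.3] w 11.7 F [0.7 0.1 0.2] t 6.1 q6 -1.39
jaw rack deg 84.59 tool delta [-0.   0.2  1.3]
turn -0.025 delta after turn [-0.   0.1  1.3]
[ 0.05848788 -0.01557639  0.06170825]
tcp [604.5 129.8  80. ] rack [ 5.  -1.3] w 11.7 F [0.7 0.1 0.2] t 6.1 q6 -1.39
jaw rack deg 84.59 tool delta [  0.4 -94.4  10.2]
```

{"op": "send_rows", "data": {"rows": [[0, -16, 2, 0], [0, -16, 2, 0], [0, -16, 2, 0], [0, -16, 2, 0], [0, -16, 1, 0], [0, -12, 1, 0], [0, -3, 0, 0], [0, 0, 0, 0]]}}

```text
t: 6.78
ee_pos: [697.2, 140.0, 79.9]
orientation: [-1.195, 1.223, 1.204]
ft_force: [-1.3, -0.3, 4.1]
width: 11.5
```

```bash
python3 -c "
from h import *
go(r2w(101,0),80)"
```

```text
tcp [697.2 140.   79.9] rack [98.3 -1. ] w 11.5 F [-1.3 -0.3  4.1] t 6.8 q6 -1.38
jaw rack deg 83.14 tool delta [-0.1 -2.5  1.3]
```

{"op": "send_rows", "data": {"rows": [[0, -5, 0, 0], [0, -3, 0, 0], [0, 0, 0, 0]]}}

```text
t: 7.03
ee_pos: [698.3, 140.1, 80.0]
orientation: [-1.186, 1.235, 1.21]
ft_force: [2.1, 0.1, -0.5]
width: 12.0
```

```bash
python3 -c "
from h import *
go(r2w(101,0),80)"
```

```text
tcp [698.3 140.1  80. ] rack [99.4 -1. ] w 12.0 F [ 2.1  0.1 -0.5] t 7.0 q6 -1.37
jaw rack deg 82.89 tool delta [-0.1 -1.5  1.2]
```

Looks at the end stop. Release, rise, and look.

{"op": "send_rows", "data": {"rows": [[0, 0, 0, 0], [0, 0, 0, 0], [-20, 0, 0, 0], [-25, 0, 0, 0], [-25, 20, 0, -0.06], [0, 40, 0, -0.06], [0, 40, 0, 0], [0, 30, 0, 0], [0, 0, 0, 0]], "fingers": 0.5}}

```text
t: 7.78
ee_pos: [561.7, 129.8, 152.3]
orientation: [-1.272, 1.182, 1.302]
ft_force: [-1.0, -0.0, -0.5]
width: 43.8
```

```bash
cat >> h.py <<'E'
def look(fn):
    d=shot('top',fn+'t.png');im=d['img'][:,:,::-1];c=cv2.resize(im[135:285,190:350],(640,600),interpolation=cv2.INTER_CUBIC)
    cv2.imwrite('pics/'+fn+'tc.png',np.clip(c*1.3,0,255).astype(np.uint8));shot('wrist',fn+'w.png');return d
def tc(d,cx,cy,z): p=px(d,190+cx/4,135+cy/4,z); return np.round(p,1),np.round(w2r(p),1)
E
python3 -c "
from h import *
look('a');go(r2w(-25,31),120,90)"
```

```text
tcp [567.  130.5 153.2] rack [-32.1   3.3] w 43.9 F [ 0.3 -0.8 -0.1] t 7.9 q6 -1.47
jaw rack deg 89.69 tool delta [33.  -7.6 27.7]
turn -0.005 delta after turn [33.  -7.8 27.7]
```

View pics/atc.png

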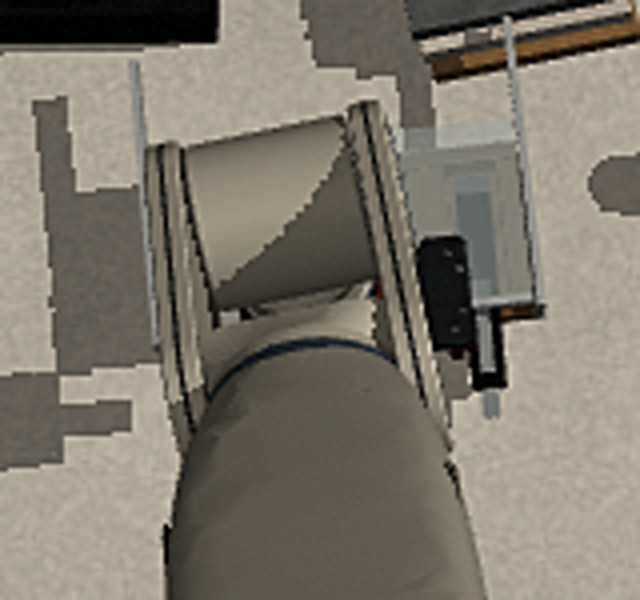

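View pics/aw.png

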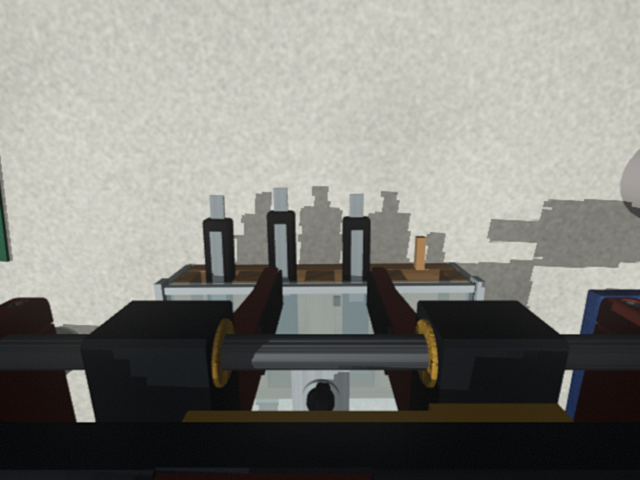

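```bash
python3 -c "
from h import *
d=load('aw.png')
for p in [(217,222),(218,275),(281,214),(283,272),(356,220),(358,275)]: P=px(d,*p,36); print(p,np.round(w2r(P),1),np.round(px(d,*p),1))
for p in [(217,198),(281,191),(357,197)]: P=px(d,*p,28); print('tip',p,np.round(w2r(P),1))
for x in (0,0): print(np.round(w2r(px(d,165,286,61)),1),np.round(w2r(px(d,480,286,61)),1))
"
```

```text
(217, 222) [-47.5 -88.8] [561.1  37.8  37.6]
(218, 275) [  0.4 -91.6] [608.7  39.9  37.5]
(281, 214) [-54.1 -33.9] [548.8  91.4  37.4]
(283, 272) [ -2.2 -33.9] [600.   96.9  37.8]
(356, 220) [-48.7  30. ] [547.7 155.3  36.1]
(358, 275) [ 0.9 32.6] [596.4 163.   37.2]
tip (217, 198) [-67.  -89.7]
tip (281, 191) [-72.8 -34.2]
tip (357, 197) [-67.4  31.2]
[   0.7 -127.2] [  1.8 129.7]
[   0.7 -127.2] [  1.8 129.7]
```

{"op": "send_rows", "data": {"rows": [[0, -4, 14, 0], [20, 0, 14, 0], [35, 0, 0, 0], [35, 0, 0, 0], [0, 0, 0, 0], [0, 0, 0, 0]]}}

```text
t: 8.38
ee_pos: [579.5, 166.0, 62.4]
orientation: [-1.275, 1.165, 1.286]
ft_force: [1.3, 0.1, -0.0]
width: 43.9
```

```bash
python3 -c "
from h import *
go(r2w(-28,31),12,90)"
```

```text
tcp [579.5 166.   62.4] rack [-16.   37.3] w 43.9 F [ 1.3  0.1 -0. ] t 8.4 q6 -1.41
jaw rack deg 89.48 tool delta [50.4 11.6 -6.5]
turn -0.009 delta after turn [50.4 11.7 -6.4]
```

{"op": "send_rows", "data": {"rows": [[0, 11, -6, 0], [0, 0, 0, 0]]}}

```text
t: 8.55
ee_pos: [570.2, 159.6, 63.2]
orientation: [-1.276, 1.165, 1.286]
ft_force: [-0.9, 0.2, -0.9]
width: 43.7
```

```bash
python3 -c "
from h import *
go(r2w(-28,31),12,90);st()"
```

```text
tcp [570.2 159.6  63.2] rack [-25.9  31.9] w 43.7 F [-0.9  0.2 -0.9] t 8.6 q6 -1.42
jaw rack deg 89.51 tool delta [51.3  1.8 -1.1]
turn -0.009 delta after turn [51.3  1.8 -1.1]
t 8.55 tcp [570.2 159.6  63.2] w 43.68301491770304 F [-0.9  0.2 -0.9]
[[-0.006 -0.995 -0.097]
 [ 0.002 -0.097  0.995]
 [-1.     0.006  0.002]]
q [ 0.251  0.597  1.786  0.005  0.764 -1.42 ]
```

{"op": "send_rows", "data": {"rows": [[25, 1, -1, 0], [22, 1, 0, 0], [4, 0, 0, 0], [0, 0, 0, 0]]}}

```text
t: 8.88
ee_pos: [573.8, 159.2, 19.3]
orientation: [-1.279, 1.154, 1.276]
ft_force: [-0.1, 0.3, 0.4]
width: 43.6
```

{"op": "send_rows", "data": {"rows": [[0, 0, 0, 0], [0, 0, 0, 0], [0, 0, 0, 0], [0, 0, 0, 0]], "fingers": 0}}

```text
t: 9.22
ee_pos: [576.9, 159.6, 24.7]
orientation: [-1.28, 1.148, 1.271]
ft_force: [-0.0, 0.2, -0.3]
width: 23.8
```

```bash
python3 -c "
from h import *
go(r2w(-60,31),14,90)"
```

```text
tcp [576.9 159.6  24.7] rack [-19.2  31.2] w 23.8 F [-0.   0.2 -0.3] t 9.2 q6 -1.42
jaw rack deg 89.36 tool delta [10.2 40.9 -0.7]
turn -0.011 delta after turn [10.2 40.9 -0.2]
```

{"op": "send_rows", "data": {"rows": [[0, 0, 0, 0], [0, 0, 0, 0], [8, 6, 0, 0], [4, 2, 0, 0], [0, 0, 0, 0], [0, 0, 0, 0]], "fingers": 0.5}}

```text
t: 9.72
ee_pos: [569.1, 159.1, 13.1]
orientation: [-1.281, 1.146, 1.269]
ft_force: [0.6, 0.7, 0.4]
width: 43.8
```

```bash
python3 -c "
from h import *
go(r2w(-28,31),12,90);st()"
```

```text
tcp [569.1 159.1  13.1] rack [-27.   31.5] w 43.8 F [0.6 0.7 0.4] t 9.7 q6 -1.42
jaw rack deg 89.36 tool delta [ 1.1  1.  -0.5]
turn -0.011 delta after turn [ 1.1  1.  -0.5]
t 9.7167 tcp [569.1 159.1  13.1] w 43.81378502008439 F [0.6 0.7 0.4]
[[ 0.016 -0.995 -0.094]
 [ 0.008 -0.094  0.996]
 [-1.    -0.017  0.006]]
q [ 0.251  0.67   1.812  0.006  0.641 -1.419]
```

{"op": "send_rows", "data": {"rows": [[0, 0, 0, 0], [0, 0, 0, 0], [0, 0, 0, 0], [0, 0, 0, 0]], "fingers": 0}}

```text
t: 10.05
ee_pos: [568.6, 159.1, 12.4]
orientation: [-1.28, 1.147, 1.27]
ft_force: [0.2, -0.4, -0.2]
width: 24.0
```

{"op": "send_rows", "data": {"rows": [[-3, 8, 0, 0], [0, 10, 0, 0], [0, 10, 0, 0], [0, 6, 0, 0], [0, 0, 0, 0]]}}

```text
t: 10.47
ee_pos: [530.3, 155.2, 15.1]
orientation: [-1.28, 1.148, 1.271]
ft_force: [-0.5, 0.0, -1.3]
width: 24.1
```

```bash
python3 -c "
from h import *
go(r2w(-60,31),12,90)"
```

```text
tcp [530.3 155.2  15.1] rack [-66.1  31.7] w 24.1 F [-0.5  0.  -1.3] t 10.5 q6 -1.41
jaw rack deg 89.36 tool delta [ 3.2 -6.  -0.6]
turn -0.011 delta after turn [ 3.2 -6.  -0.7]
```

{"op": "send_rows", "data": {"rows": [[2, -5, 0, 0], [0, 0, 0, 0]]}}

```text
t: 10.63
ee_pos: [534.8, 155.7, 13.3]
orientation: [-1.28, 1.148, 1.271]
ft_force: [0.6, -0.5, -0.4]
width: 24.0
```

{"op": "send_rows", "data": {"rows": [[0, 0, 0, 0], [0, 0, 0, 0], [0, -12, 0, 0], [0, -16, 0, 0], [0, -10, 0, 0], [0, 0, 0, 0], [0, 0, 0, 0]], "fingers": 0.5}}

```text
t: 11.22
ee_pos: [576.2, 159.7, 13.9]
orientation: [-1.281, 1.147, 1.27]
ft_force: [0.4, -0.6, 0.2]
width: 44.2
```

```bash
python3 -c "
from h import *
go(r2w(-26,31),12,90);d=look('b')"
```

```text
tcp [576.2 159.7  13.9] rack [-19.9  31.4] w 44.2 F [ 0.4 -0.6  0.2] t 11.2 q6 -1.42
jaw rack deg 89.37 tool delta [ 1.8  6.1 -0.5]
turn -0.011 delta after turn [ 1.8  6.1 -0.4]
```

View pics/bw.png

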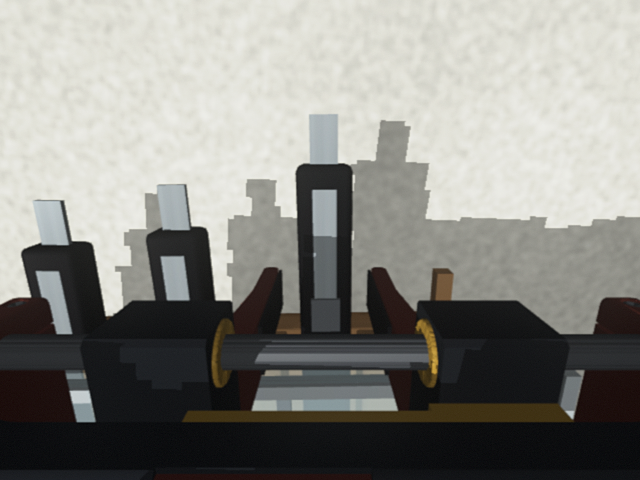

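{"op": "send_rows", "data": {"rows": [[1, 1, 0, 0], [0, 0, 0, 0], [0, 0, 0, 0], [0, 0, 0, 0]], "fingers": 0}}

```text
t: 11.65
ee_pos: [572.0, 159.2, 12.4]
orientation: [-1.28, 1.149, 1.272]
ft_force: [0.0, 0.0, -0.6]
width: 23.5
```

{"op": "send_rows", "data": {"rows": [[-4, 5, 0, 0], [0, 20, 0, 0], [0, 25, 0, 0], [0, 25, 0, 0], [0, 20, 0, 0], [-25, 8, 0, 0], [-35, 0, 0, 0], [-35, 0, 0, 0], [0, 0, 0, 0]]}}

```text
t: 12.4
ee_pos: [456.5, 146.7, 112.0]
orientation: [-1.278, 1.157, 1.278]
ft_force: [0.9, 0.9, -0.2]
width: 23.9
```

```bash
python3 -c "
from h import *
print(w2r(px(load('bw.png'),323,115,28)))
go(r2w(-120,31),120,-90);look('c')"
```

```text
[-103.87661614   31.17804693]
tcp [456.5 146.7 112. ] rack [-140.3   31.1] w 23.9 F [ 0.9  0.9 -0.2] t 12.4 q6 -1.38
jaw rack deg 89.4 tool delta [ -7.9 -20.4   0.2]
turn 3.131 delta after turn [-7.9 20.4  0.1]
```

View pics/cw.png

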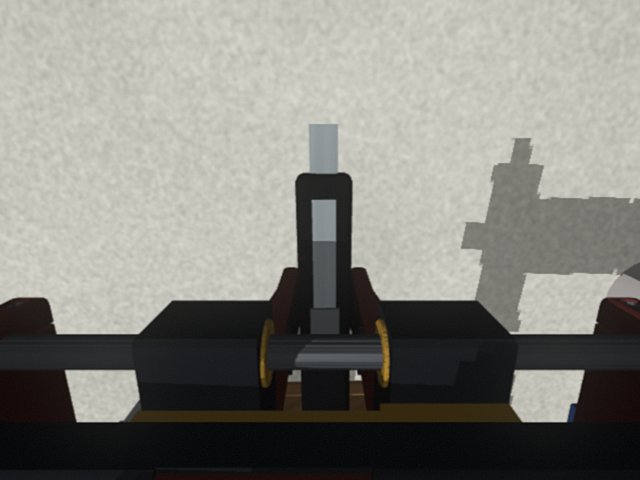

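{"op": "send_rows", "data": {"rows": [[0, 0, 0, 0.125], [0, 0, 0, 0.125], [0, 0, 0, 0.125], [0, 0, 0, 0.125], [0, 0, 0, 0.125], [0, 0, 0, 0.125], [0, 0, 0, 0.125], [0, 0, 0, 0.125], [0, 0, 0, 0.125], [0, 0, 0, 0.125]]}}

```text
t: 13.33
ee_pos: [445.4, 143.4, 95.5]
orientation: [-0.322, 1.567, 0.324]
ft_force: [-0.1, -0.4, -1.3]
width: 23.9
```

{"op": "send_rows", "data": {"rows": [[0, 0, 0, 0.125], [0, 0, 0, 0.125], [0, 0, 0, 0.125], [0, 0, 0, 0.125], [0, 0, 0, 0.125], [0, 0, 0, 0.125], [0, 0, 0, 0.125], [0, 0, 0, 0.125], [0, 0, 0, 0.125], [0, 0, 0, 0.125]]}}

```text
t: 14.17
ee_pos: [434.5, 140.1, 80.0]
orientation: [0.637, 1.506, -0.681]
ft_force: [-0.0, 0.8, -0.0]
width: 23.7
```

{"op": "send_rows", "data": {"rows": [[0, 0, 0, 0.12], [0, 0, 0, 0.12], [0, 0, 0, 0.12], [0, 0, 0, 0.12], [0, 0, 0, 0.06], [0, 0, 0, 0]]}}

```text
t: 14.67
ee_pos: [428.0, 138.1, 71.0]
orientation: [1.053, 1.318, -1.136]
ft_force: [-0.2, 0.3, -0.5]
width: 23.7
```

```bash
python3 -c "
from h import *
go(r2w(-110,31),20,-90);st();look('d')"
```

```text
tcp [428.  138.1  71. ] rack [-169.6   25.5] w 23.7 F [-0.2  0.3 -0.5] t 14.7 q6 1.69
jaw rack deg -86.72 tool delta [47.3 62.8 -2.3]
turn 0.057 delta after turn [47.3 62.6 -5.9]
t 14.6667 tcp [428.  138.1  71. ] w 23.74755353365188 F [-0.2  0.3 -0.5]
[[-0.059  0.985  0.162]
 [-0.014  0.161 -0.987]
 [-0.998 -0.061  0.005]]
q [0.284 0.454 2.061 0.004 0.687 1.689]
```

View pics/dw.png

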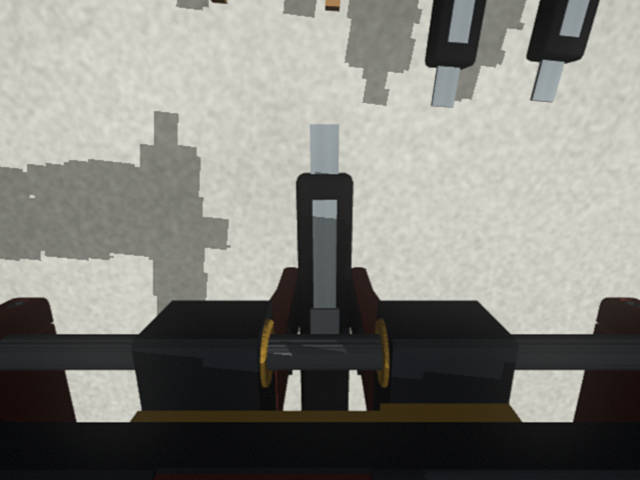

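{"op": "send_rows", "data": {"rows": [[0, 0, 0, 0], [0, 0, 0, 0], [0, 0, 0, 0], [0, 0, 0, 0]]}}

```text
t: 15.1
ee_pos: [427.3, 137.9, 70.0]
orientation: [1.044, 1.324, -1.13]
ft_force: [0.5, 0.2, -0.7]
width: 23.9
```

```bash
python3 -c "
from h import *
for v in [(-1.28,1.149,1.272),(-1.278,1.157,1.278),(-0.322,1.567,0.324),(.637,1.506,-.681),(1.053,1.318,-1.136)]: print(np.round(R.from_rotvec(v).as_matrix()[:,0],3))
st()"
```

```text
[ 0.012  0.007 -1.   ]
[ 0.004  0.004 -1.   ]
[-0.02  -0.003 -1.   ]
[-0.044 -0.01  -0.999]
[-0.059 -0.014 -0.998]
t 15.1 tcp [427.3 137.9  70. ] w 23.883153890161974 F [ 0.5  0.2 -0.7]
[[-0.061  0.983  0.172]
 [-0.015  0.171 -0.985]
 [-0.998 -0.063  0.004]]
q [0.284 0.456 2.062 0.004 0.686 1.679]
```

{"op": "send_rows", "data": {"rows": [[0, 0, 0, 0.05], [15, 0, -3, 0], [20, 0, -3, 0], [10, 10, 0, 0], [0, 20, 0, 0], [0, 0, 0, 0], [0, 0, 0, 0]]}}

```text
t: 15.68
ee_pos: [454.8, 147.4, 22.3]
orientation: [1.081, 1.3, -1.165]
ft_force: [-0.2, -0.4, -0.8]
width: 24.0
```

```bash
python3 -c "
from h import *
go(r2w(-110,31),19,-90);st()"
```

```text
tcp [454.8 147.4  22.3] rack [-142.    31.9] w 24.0 F [-0.2 -0.4 -0.8] t 15.7 q6 1.73
jaw rack deg -88.95 tool delta [ 1.4 32.1  1.5]
turn 0.018 delta after turn [ 1.4 32.1  0.9]
t 15.6833 tcp [454.8 147.4  22.3] w 24.02751772707887 F [-0.2 -0.4 -0.8]
[[-0.058  0.991  0.123]
 [-0.014  0.123 -0.992]
 [-0.998 -0.06   0.007]]
q [0.287 0.577 2.01  0.005 0.614 1.73 ]
```

{"op": "send_rows", "data": {"rows": [[-1, 12, 0, 0.02], [-1, 14, 1, 0], [0, 0, 0, 0], [0, 0, 0, 0]]}}

```text
t: 16.02
ee_pos: [478.1, 148.8, 23.3]
orientation: [1.094, 1.293, -1.182]
ft_force: [-0.9, 0.3, -1.4]
width: 23.6
```

```bash
python3 -c "
from h import *
go(r2w(-16,31),19,-90);d=look('e');print([ (np.round(px(d,*p,24),1)) for p in []])
d=load('ew.png')
print(proj(d,[*r2w(0,31),20]),proj(d,[*r2w(0,13),20]),proj(d,[*r2w(0,49),20]))"
```

```text
tcp [478.1 148.8  23.3] rack [-118.7   30.8] w 23.6 F [-0.9  0.3 -1.4] t 16.0 q6 1.74
jaw rack deg -90.1 tool delta [ -2.  102.7  -0.4]
turn -0.002 delta after turn [ -2.  102.7  -0.2]
[]
[322.33896694  28.08117486] [364.98082653  28.14812627] [279.6245321   28.01410951]
```

View pics/ew.png

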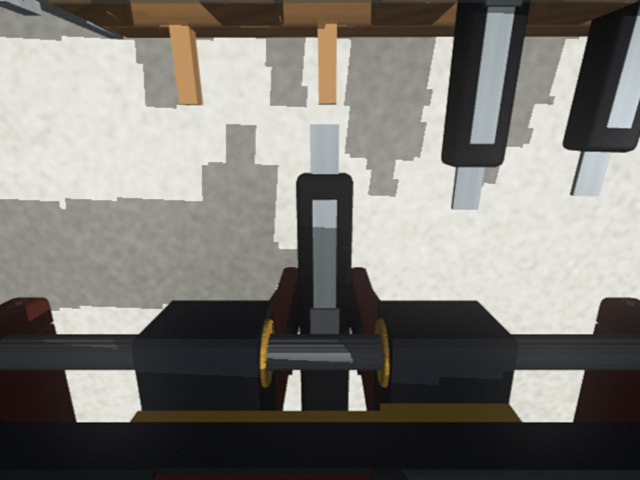

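```bash
python3 -c "
from h import *
d=ctrl.get_image('side');im=d['img'][:,:,::-1];c=cv2.resize(im[180:290,215:395],(800,489),interpolation=cv2.INTER_CUBIC);cv2.imwrite('pics/es.png',np.clip(c*1.3,0,255).astype(np.uint8))"
```

```text
(no output)
```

View pics/es.png

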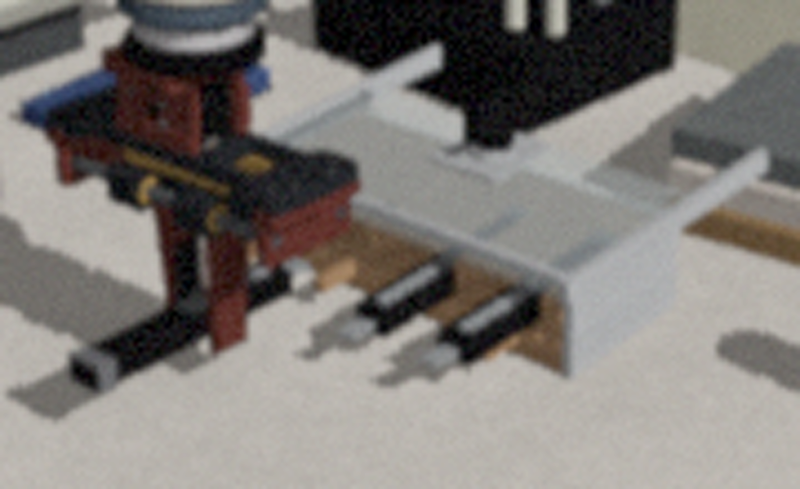

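{"op": "send_rows", "data": {"rows": [[3, 5, 0, 0], [-1, 15, 0, 0], [-1, 15, 0, 0], [-1, 15, 0, 0], [0, 0, 0, 0]]}}

```text
t: 16.58
ee_pos: [525.9, 153.8, 19.4]
orientation: [1.091, 1.295, -1.184]
ft_force: [0.3, 0.2, -0.6]
width: 23.5
```

```bash
python3 -c "
from h import *
go(r2w(-16,31),20,-90)"
```

```text
tcp [525.9 153.8  19.4] rack [-70.5  30.8] w 23.5 F [ 0.3  0.2 -0.6] t 16.6 q6 1.73
jaw rack deg -90.01 tool delta [-4.1 54.4 -0.2]
turn -0.0 delta after turn [-4.1 54.4 -0.2]
```

{"op": "send_rows", "data": {"rows": [[-1, 12, 0, 0], [-1, 14, 0, 0], [-1, 12, 0, 0], [-1, 10, 0, 0], [0, 0, 0, 0]]}}

```text
t: 17.0
ee_pos: [570.5, 158.3, 18.3]
orientation: [1.087, 1.299, -1.188]
ft_force: [-0.0, -0.5, -0.7]
width: 23.6
```

```bash
python3 -c "
from h import *
go(r2w(-16,31),20,-90)"
```

```text
tcp [570.5 158.3  18.3] rack [-25.7  30.6] w 23.6 F [-0.  -0.5 -0.7] t 17.0 q6 1.71
jaw rack deg -89.97 tool delta [-2.4  9.6 -0.4]
turn 0.0 delta after turn [-2.4  9.6 -0.4]
```

{"op": "send_rows", "data": {"rows": [[-1, 8, 0, 0], [3, 1, 0, 0], [0, 0, 0, 0]]}}

```text
t: 17.25
ee_pos: [578.3, 159.1, 15.3]
orientation: [1.086, 1.3, -1.189]
ft_force: [-0.8, 0.3, 1.5]
width: 24.2
```

{"op": "send_rows", "data": {"rows": [[0, 0, 0, 0], [0, 0, 0, 0], [0, 0, 0, 0]], "fingers": 0.5}}

```text
t: 17.5
ee_pos: [576.6, 158.9, 14.9]
orientation: [1.084, 1.301, -1.191]
ft_force: [-0.1, -0.4, 0.6]
width: 40.3
```

```bash
python3 -c "
from h import *
go(r2w(-16,31),20,-90);look('f')
d=ctrl.get_image('side');im=d['img'][:,:,::-1];c=cv2.resize(im[180:290,215:395],(800,489),interpolation=cv2.INTER_CUBIC);cv2.imwrite('pics/fs.png',np.clip(c*1.3,0,255).astype(np.uint8))"
```

```text
tcp [576.6 158.9  14.9] rack [-19.6  30.5] w 40.3 F [-0.1 -0.4  0.6] t 17.5 q6 1.71
jaw rack deg -89.96 tool delta [-5.4  3.2 -0.4]
turn 0.001 delta after turn [-5.4  3.2 -0.4]
```

View pics/fs.png

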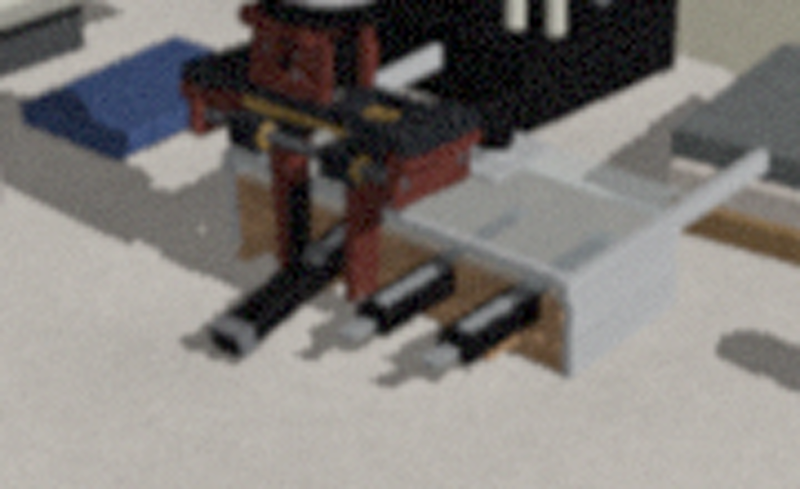

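View pics/fw.png

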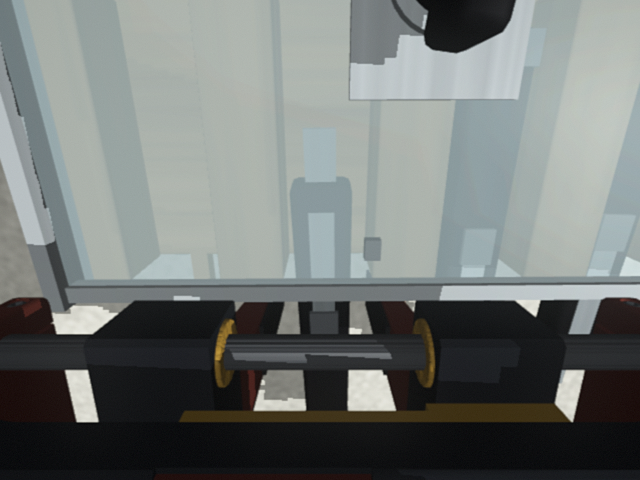

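{"op": "send_rows", "data": {"rows": [[1, -15, 0, 0], [1, -20, 0, 0], [1, -15, 0, 0], [0, 0, 0, 0], [0, 0, 0, 0]]}}

```text
t: 18.07
ee_pos: [526.2, 153.5, 15.9]
orientation: [1.086, 1.3, -1.19]
ft_force: [1.2, 0.1, 0.3]
width: 44.1
```

```bash
python3 -c "
from h import *
go(r2w(-75,31),12,-90);st()"
```

```text
tcp [526.2 153.5  15.9] rack [-70.3  30.5] w 44.1 F [1.2 0.1 0.3] t 18.1 q6 1.72
jaw rack deg -89.97 tool delta [ 4.3 -4.4 -0.5]
turn 0.0 delta after turn [ 4.3 -4.4 -0.5]
t 18.0667 tcp [526.2 153.5  15.9] w 44.060815645122055 F [1.2 0.1 0.3]
[[-0.072  0.992  0.106]
 [-0.018  0.105 -0.994]
 [-0.997 -0.073  0.01 ]]
q [0.261 0.654 1.846 0.002 0.716 1.725]
```

{"op": "send_rows", "data": {"rows": [[2, 0, 0, 0], [0, 0, 0, 0], [0, 0, 0, 0], [0, 0, 0, 0]], "fingers": 0}}

```text
t: 18.4
ee_pos: [529.4, 154.0, 14.1]
orientation: [1.088, 1.298, -1.187]
ft_force: [-1.4, -0.0, 0.2]
width: 23.8
```

{"op": "send_rows", "data": {"rows": [[-0.5, 8, 0, 0], [-0.7, 10, 0, 0], [-0.7, 10, 0, 0], [-0.5, 6, 0, 0], [0, 0, 0, 0]]}}

```text
t: 18.82
ee_pos: [539.1, 154.4, 12.2]
orientation: [1.055, 1.333, -1.232]
ft_force: [3.4, 0.4, 4.3]
width: 24.1
```

```bash
python3 -c "
from h import *
go(r2w(-30,31),12,-90);st();look('g')"
```

```text
tcp [539.1 154.4  12.2] rack [-57.4  30. ] w 24.1 F [3.4 0.4 4.3] t 18.8 q6 1.72
jaw rack deg -90.01 tool delta [-3.3 27.2 -1.1]
turn -0.0 delta after turn [-3.3 27.2 -1. ]
t 18.8167 tcp [539.1 154.4  12.2] w 24.062299082816686 F [3.4 0.4 4.3]
[[-0.125  0.987  0.105]
 [-0.027  0.102 -0.994]
 [-0.992 -0.127  0.014]]
q [0.255 0.69  1.779 0.007 0.801 1.716]
```

View pics/gw.png

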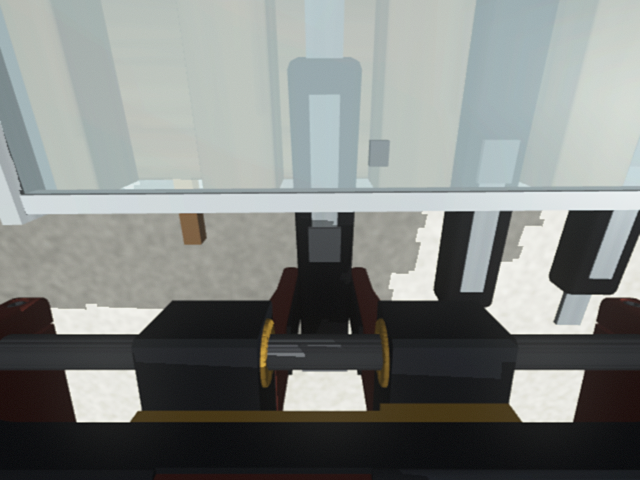

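{"op": "send_rows", "data": {"rows": [[0, 0, 0, 0], [0, 0, 0, 0], [0, 0, 0, 0], [0, 0, 0, 0]], "fingers": 0.5}}

```text
t: 19.25
ee_pos: [540.9, 154.6, 12.3]
orientation: [1.056, 1.332, -1.23]
ft_force: [-0.1, -0.1, 0.7]
width: 43.3
```

```bash
python3 -c "
from h import *
go(r2w(-80,31),12,-90);st();look('h');print(ctrl.get_obs()['joint_torque'])
d=ctrl.get_image('side');im=d['img'][:,:,::-1];c=cv2.resize(im[180:290,215:395],(800,489),interpolation=cv2.INTER_CUBIC);cv2.imwrite('pics/hs.png',np.clip(c*1.3,0,255).astype(np.uint8))"
```

```text
tcp [540.9 154.6  12.3] rack [-55.6  30. ] w 43.3 F [-0.1 -0.1  0.7] t 19.2 q6 1.72
jaw rack deg -90.03 tool delta [  3.3 -24.2  -0.9]
turn -0.001 delta after turn [  3.3 -24.2  -1. ]
t 19.25 tcp [540.9 154.6  12.3] w 43.33338472163163 F [-0.1 -0.1  0.7]
[[-0.123  0.987  0.105]
 [-0.026  0.102 -0.994]
 [-0.992 -0.125  0.013]]
q [0.254 0.691 1.776 0.008 0.801 1.715]
[ 4.50383668e-04 -5.84255505e+01 -1.65167624e+01  1.44633965e-02
  4.09920299e-01 -1.48795949e-03]
```

View pics/hw.png

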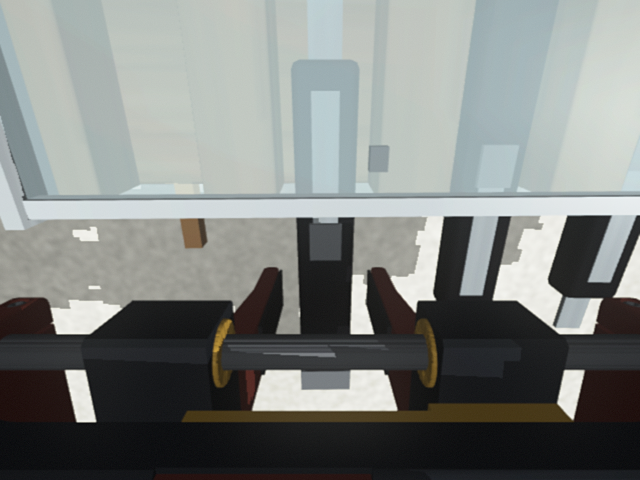

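View pics/hs.png

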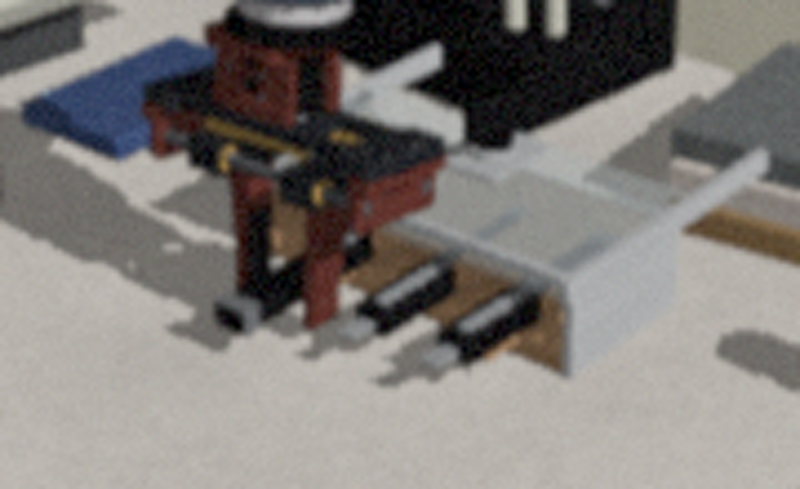

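```bash
python3 -c "
from h import *
d=load('hw.png')
print(w2r(px(d,325,388,28)),w2r(px(d,325,370,36)),w2r(px(d,325,62,36)))
for v in (200,230,300,365): print(w2r(px(d,325,v)),px(d,325,v)[2])"
```

```text
[-109.77050564   29.14880679] [-89.66488297  29.29332445] [46.28530877 29.50221985]
[ 5.14955635 29.83661581] 63.994278419426465
[-14.25639013  29.45429585] 39.17551009209873
[-48.22572548  29.37804831] 37.48209067476094
[-19.37966006  30.42921917] 108.37172066983547
```

{"op": "send_rows", "data": {"rows": [[-1, 0, 0, 0], [0, 0, 0, 0], [0, 0, 0, 0], [0, 0, 0, 0]], "fingers": 0}}

```text
t: 19.73
ee_pos: [540.8, 154.6, 13.2]
orientation: [1.056, 1.332, -1.231]
ft_force: [-0.0, 0.9, 0.0]
width: 24.0
```

{"op": "send_rows", "data": {"rows": [[-1, 6, 0, 0], [-0.8, 6, 0, 0], [-0.8, 6, 0, 0], [0, 0, 0, 0]]}}

```text
t: 20.07
ee_pos: [560.5, 156.7, 13.7]
orientation: [1.056, 1.332, -1.231]
ft_force: [0.2, 0.0, -0.9]
width: 23.7
```

```bash
python3 -c "
from h import *
go(r2w(-30,31),12,-90);st()"
```

```text
tcp [560.5 156.7  13.7] rack [-35.8  30. ] w 23.7 F [ 0.2  0.  -0.9] t 20.1 q6 1.71
jaw rack deg -90.03 tool delta [ 0.9  6.  -1. ]
turn -0.0 delta after turn [ 0.9  6.  -1. ]
t 20.0667 tcp [560.5 156.7  13.7] w 23.718439539756 F [ 0.2  0.  -0.9]
[[-0.123  0.987  0.105]
 [-0.026  0.102 -0.994]
 [-0.992 -0.125  0.013]]
q [0.25  0.707 1.73  0.007 0.831 1.712]
```

{"op": "send_rows", "data": {"rows": [[-0.5, 5, 0, 0], [-0.3, 4, 0, 0], [0, 0, 0, 0]]}}

```text
t: 20.32
ee_pos: [569.9, 157.6, 13.3]
orientation: [1.054, 1.334, -1.233]
ft_force: [-1.5, 0.1, 1.1]
width: 23.9
```

{"op": "send_rows", "data": {"rows": [[0, 0, 0, 0], [0, 0, 0, 0], [0, 0, 0, 0]], "fingers": 0.5}}

```text
t: 20.57
ee_pos: [570.9, 157.7, 13.2]
orientation: [1.055, 1.333, -1.232]
ft_force: [-0.7, 0.2, 0.7]
width: 40.0
```

```bash
python3 -c "
from h import *
go(r2w(-30,31),12,-90);look('i');d=load('iw.png')
print(proj(d,[*r2w(-60,31),36]))"
```

```text
tcp [570.9 157.7  13.2] rack [-25.4  29.9] w 40.0 F [-0.7  0.2  0.7] t 20.6 q6 1.71
jaw rack deg -90.04 tool delta [ 1.8 -4.4 -1.1]
turn -0.001 delta after turn [ 1.8 -4.4 -1.1]
[321.32216309 369.29803562]
```

View pics/iw.png

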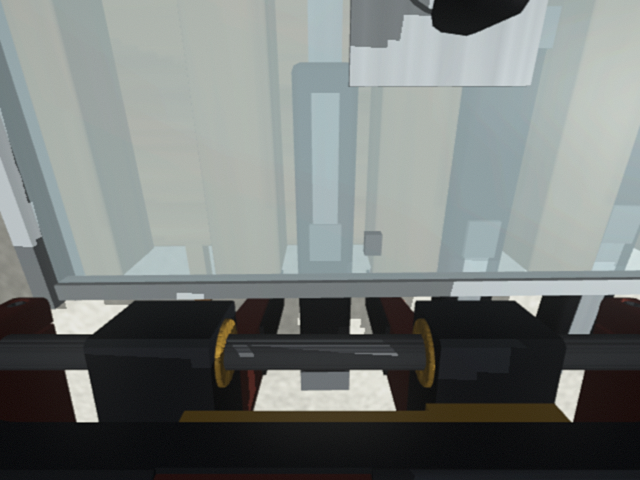

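{"op": "send_rows", "data": {"rows": [[-10, -8, 0, 0], [-30, -15, 0, 0], [-30, -15, 0, 0], [-30, -10, 0, 0], [0, 0, 0, 0]]}}

```text
t: 21.08
ee_pos: [531.1, 154.6, 122.0]
orientation: [1.052, 1.336, -1.237]
ft_force: [1.8, 0.8, 0.3]
width: 44.1
```

```bash
cat >>h.py <<'E'
def side(fn):
    d=ctrl.get_image('side');im=d['img'][:,:,::-1];c=cv2.resize(im[180:290,215:395],(800,489),interpolation=cv2.INTER_CUBIC);cv2.imwrite('pics/'+fn+'.png',np.clip(c*1.3,0,255).astype(np.uint8))
E
python3 -c "
from h import *
go(r2w(-30,93),100,-90);st();look('j');side('js')"
```

```text
tcp [531.1 154.6 122. ] rack [-65.3  31.1] w 44.1 F [1.8 0.8 0.3] t 21.1 q6 1.72
jaw rack deg -90.05 tool delta [ 16.3  37.8 -62.3]
turn -0.001 delta after turn [ 16.3  37.8 -62.2]
t 21.0833 tcp [531.1 154.6 122. ] w 44.05981736235422 F [1.8 0.8 0.3]
[[-0.13   0.986  0.104]
 [-0.028  0.102 -0.994]
 [-0.991 -0.132  0.014]]
q [0.258 0.513 1.766 0.007 0.996 1.721]
```

View pics/jw.png

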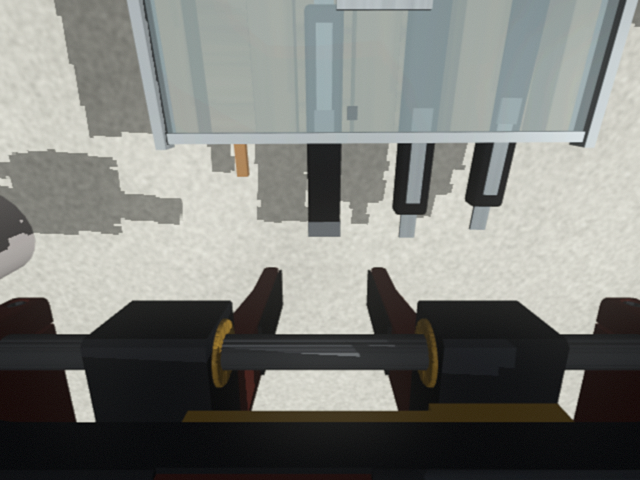

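View pics/js.png

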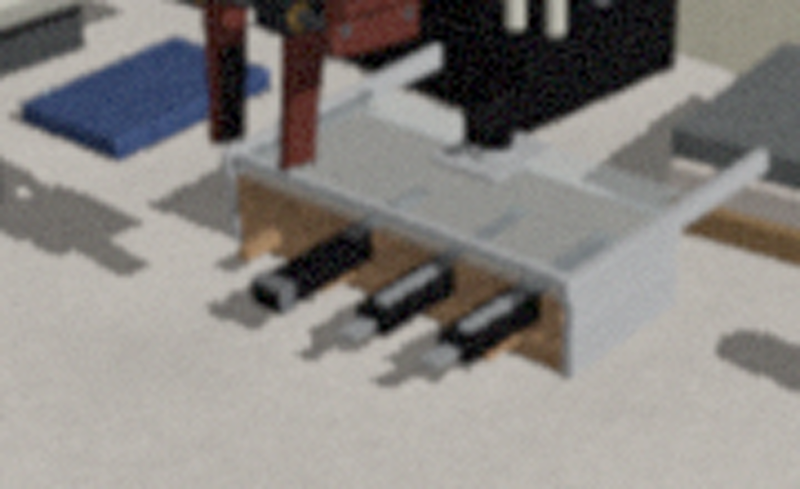

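```bash
python3 -c "
from h import *
d=load('jw.png')
print('tail',w2r(px(d,324,224,36)),w2r(px(d,324,236,28)),'z',px(d,324,222)[2],px(d,324,160)[2])
print('front',w2r(px(d,322,5,36)))
for p in [(407,237),(479,230)]: print(w2r(px(d,*p,28)))"
```

```text
tail [-62.63576854  29.31412208] [-75.66117618  29.21019506] z 38.055498390504425 36.00695693180407
front [75.69153386 30.52252122]
[-76.84981441 -36.55410692]
[-71.16928842 -92.92438663]
```

{"op": "send_rows", "data": {"rows": [[0, 2, -20, 0], [10, 10, -20, 0], [20, 10, -20, 0], [25, 10, 0, 0], [25, 8, 0, 0], [15, 3, 0, 0], [0, 0, 0, 0], [0, 0, 0, 0]]}}

```text
t: 21.9
ee_pos: [548.9, 215.9, 3.0]
orientation: [1.041, 1.344, -1.252]
ft_force: [-0.3, 0.3, 0.4]
width: 44.4
```

```bash
python3 -c "
from h import *
go(r2w(-20,93),6,-90);st()"
```

```text
tcp [548.9 215.9   3. ] rack [-41.1  90.2] w 44.4 F [-0.3  0.3  0.4] t 21.9 q6 1.8
jaw rack deg -90.11 tool delta [-6.1 20.4 -2.8]
turn -0.002 delta after turn [-6.1 20.4 -2.8]
t 21.9 tcp [548.9 215.9   3. ] w 44.354891844391304 F [-0.3  0.3  0.4]
[[-0.146  0.984  0.103]
 [-0.033  0.1   -0.994]
 [-0.989 -0.149  0.018]]
q [0.345 0.74  1.695 0.024 0.857 1.797]
```

{"op": "send_rows", "data": {"rows": [[-5, 8, -3, 0], [-2, 8, 0, 0], [0, 0, 0, 0], [0, 0, 0, 0]]}}

```text
t: 22.23
ee_pos: [567.3, 221.0, 9.2]
orientation: [1.041, 1.344, -1.252]
ft_force: [-1.1, 0.1, -0.4]
width: 43.4
```

{"op": "send_rows", "data": {"rows": [[0, 0, 0, 0], [0, 0, 0, 0], [0, 0, 0, 0], [0, 0, 0, 0], [0, 0, 0, 0]], "fingers": 0}}

```text
t: 22.65
ee_pos: [569.1, 221.3, 12.3]
orientation: [1.045, 1.341, -1.248]
ft_force: [-0.5, 0.6, -0.2]
width: 14.3
```

```bash
python3 -c "
from h import *
go(r2w(-20,93),6,-90);st()"
```

```text
tcp [569.1 221.3  12.3] rack [-20.5  93.3] w 14.3 F [-0.5  0.6 -0.2] t 22.6 q6 1.8
jaw rack deg -90.17 tool delta [6.2 1.4 0.2]
turn -0.003 delta after turn [6.2 1.4 0.2]
t 22.65 tcp [569.1 221.3  12.3] w 14.344390060244967 F [-0.5  0.6 -0.2]
[[-0.142  0.985  0.102]
 [-0.032  0.099 -0.995]
 [-0.989 -0.144  0.017]]
q [0.342 0.744 1.648 0.023 0.894 1.796]
```

{"op": "send_rows", "data": {"rows": [[4, 0, 0, 0], [0, 0, 0, 0], [0, 0, 0, 0]], "fingers": 0}}

```text
t: 22.9
ee_pos: [569.9, 219.4, 9.8]
orientation: [1.043, 1.338, -1.247]
ft_force: [0.8, 1.3, -0.3]
width: 7.5
```

{"op": "send_rows", "data": {"rows": [[0, -3, 0, 0], [0, -3, 0, 0], [0, -3, 0, 0], [0, 0, 0, 0]]}}

```text
t: 23.23
ee_pos: [570.0, 219.4, 9.7]
orientation: [1.054, 1.326, -1.23]
ft_force: [-5.7, 0.2, 8.8]
width: 7.4
```

```bash
python3 -c "
from h import *
go(r2w(-20,93),6,-90);st()"
```

```text
tcp [570.  219.4   9.7] rack [-19.8  91.4] w 7.4 F [-5.7  0.2  8.8] t 23.2 q6 1.8
jaw rack deg -90.0 tool delta [ 3.7  0.2 -1.6]
turn 0.0 delta after turn [ 3.7  0.2 -1.6]
t 23.2333 tcp [570.  219.4   9.7] w 7.359208500229313 F [-5.7  0.2  8.8]
[[-0.119  0.987  0.105]
 [-0.031  0.102 -0.994]
 [-0.992 -0.122  0.018]]
q [0.342 0.74  1.664 0.015 0.86  1.799]
```

{"op": "send_rows", "data": {"rows": [[0, -5, 0, 0], [0, -5, 0, 0], [0, -5, 0, 0], [0, -5, 0, 0], [0, -5, 0, 0], [0, 0, 0, 0]]}}

```text
t: 23.73
ee_pos: [568.1, 219.2, 10.3]
orientation: [1.083, 1.296, -1.189]
ft_force: [-9.5, 0.3, 11.2]
width: 7.4
```

```bash
python3 -c "
from h import *
st()"
```

```text
t 23.7333 tcp [568.1 219.2  10.3] w 7.378750591595544 F [-9.5  0.3 11.2]
[[-0.07   0.992  0.107]
 [-0.021  0.106 -0.994]
 [-0.997 -0.072  0.014]]
q [0.347 0.72  1.705 0.005 0.789 1.807]
```

{"op": "send_rows", "data": {"rows": [[0, -5, 0, 0], [0, -5, 0, 0], [0, -5, 0, 0], [0, -5, 0, 0], [0, -5, 0, 0], [0, -5, 0, 0], [0, -5, 0, 0], [0, -5, 0, 0], [0, 0, 0, 0]]}}

```text
t: 24.48
ee_pos: [565.3, 219.0, 10.7]
orientation: [1.127, 1.249, -1.125]
ft_force: [-9.5, 1.4, 10.5]
width: 7.5
```

```bash
python3 -c "
from h import *
st()"
```

```text
t 24.4833 tcp [565.3 219.   10.7] w 7.467684366545315 F [-9.5  1.4 10.5]
[[ 0.008  0.994  0.11 ]
 [-0.005  0.11  -0.994]
 [-1.     0.008  0.006]]
q [ 0.354  0.692  1.769 -0.012  0.675  1.824]
```

{"op": "send_rows", "data": {"rows": [[0, -5, 0, 0], [0, -5, 0, 0], [0, -5, 0, 0], [0, 0, 0, 0]]}}

```text
t: 24.82
ee_pos: [564.2, 218.8, 10.8]
orientation: [1.143, 1.232, -1.1]
ft_force: [-8.0, 1.3, 8.9]
width: 7.4
```

{"op": "send_rows", "data": {"rows": [[0, 0, 0, 0], [0, 0, 0, 0], [0, 0, 0, 0], [-20, -5, 0, 0], [-35, -10, 0, 0], [-35, 0, 0, 0], [0, 0, 0, 0]], "fingers": 0.5}}

```text
t: 25.4
ee_pos: [539.2, 216.1, 99.9]
orientation: [1.133, 1.24, -1.111]
ft_force: [1.6, 0.6, -0.3]
width: 43.5
```

```bash
python3 -c "
from h import *
st();go(r2w(-24,-34),100,-90)"
```

```text
t 25.4 tcp [539.2 216.1  99.9] w 43.51836660823376 F [ 1.6  0.6 -0.3]
[[ 0.023  0.993  0.113]
 [-0.003  0.113 -0.994]
 [-1.     0.023  0.006]]
q [ 0.367  0.518  1.819 -0.016  0.784  1.836]
tcp [539.2 216.1  99.9] rack [-50.7  91.3] w 43.5 F [ 1.6  0.6 -0.3] t 25.4 q6 1.84
jaw rack deg -89.56 tool delta [  1.2  25.7 125.5]
turn 0.008 delta after turn [  1.2  26.7 125.3]
```

{"op": "send_rows", "data": {"rows": [[0, 3, 25, 0], [0, 5, 25, 0], [0, 5, 25, 0], [0, 5, 25, 0], [0, 3, 15, 0], [0, 0, 0, 0], [0, 0, 0, 0]]}}

```text
t: 25.98
ee_pos: [572.6, 102.1, 103.8]
orientation: [1.132, 1.242, -1.105]
ft_force: [-0.3, -0.1, -0.2]
width: 43.9
```

```bash
python3 -c "
from h import *
go(r2w(-26,-34),12,-90);st();d=look('k');d=load('kw.png');print(proj(d,[*r2w(-73,-34),28]))"
```

```text
tcp [572.6 102.1 103.8] rack [-29.5 -25.6] w 43.9 F [-0.3 -0.1 -0.2] t 26.0 q6 1.62
jaw rack deg -89.29 tool delta [91.9  1.1  8. ]
turn 0.012 delta after turn [91.9  1.2  8. ]
t 25.9833 tcp [572.6 102.1 103.8] w 43.88374267402572 F [-0.3 -0.1 -0.2]
[[ 0.025  0.993  0.118]
 [-0.002  0.118 -0.993]
 [-1.     0.025  0.005]]
q [ 0.159  0.512  1.819 -0.008  0.786  1.618]
[333.63557676 302.25039589]
```

View pics/kw.png

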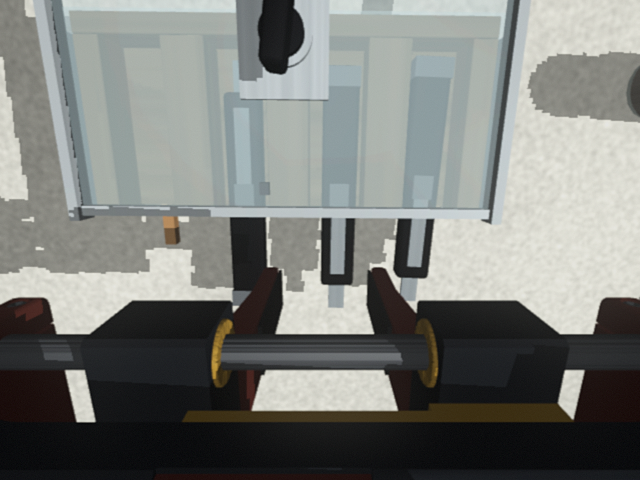

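{"op": "send_rows", "data": {"rows": [[20, 0, 8, 0], [30, 0, 0, 0], [15, 0, 0, 0], [0, 0, 0, 0]]}}

```text
t: 26.42
ee_pos: [575.7, 99.2, 38.4]
orientation: [1.13, 1.242, -1.097]
ft_force: [0.4, 0.1, -0.3]
width: 43.9
```

```bash
python3 -c "
from h import *
go(r2w(-26,-34),12,-90)"
```

```text
tcp [575.7  99.2  38.4] rack [-26.7 -28.8] w 43.9 F [ 0.4  0.1 -0.3] t 26.4 q6 1.61
jaw rack deg -88.94 tool delta [26.4 -0.1  5.1]
turn 0.018 delta after turn [26.4 -0.   5.1]
```

{"op": "send_rows", "data": {"rows": [[0, 0, 5, 0.02], [14, 0, 0, 0], [10, 0, 0, 0], [2, 0, 0, 0], [0, 0, 0, 0]]}}

```text
t: 26.83
ee_pos: [577.3, 96.6, 11.6]
orientation: [1.144, 1.234, -1.11]
ft_force: [0.0, 0.8, -0.4]
width: 43.8
```

```bash
python3 -c "
from h import *
go(r2w(-26,-34),12,-90)"
```

```text
tcp [577.3  96.6  11.6] rack [-25.5 -31.5] w 43.8 F [ 0.   0.8 -0.4] t 26.8 q6 1.62
jaw rack deg -90.0 tool delta [-0.4 -0.5  2.5]
turn -0.0 delta after turn [-0.4 -0.5  2.5]
```

{"op": "send_rows", "data": {"rows": [[0, 0, 2, 0], [0, 0, 0, 0], [0, 0, 0, 0], [0, 0, 0, 0]], "fingers": 0}}

```text
t: 27.17
ee_pos: [578.2, 94.5, 12.6]
orientation: [1.145, 1.233, -1.109]
ft_force: [0.3, -0.1, -1.4]
width: 23.5
```

{"op": "send_rows", "data": {"rows": [[-2, -8, 0, 0], [0, -10, 0, 0], [0, -10, 0, 0], [0, -6, 0, 0], [0, 0, 0, 0]]}}

```text
t: 27.58
ee_pos: [540.2, 90.4, 14.3]
orientation: [1.145, 1.233, -1.109]
ft_force: [-0.2, -0.5, -0.8]
width: 23.9
```

```bash
python3 -c "
from h import *
go(r2w(-65,-31),12,-90)"
```

```text
tcp [540.2  90.4  14.3] rack [-63.  -33.8] w 23.9 F [-0.2 -0.5 -0.8] t 27.6 q6 1.62
jaw rack deg -90.02 tool delta [ 2.2 -2.1 -2.8]
turn -0.0 delta after turn [ 2.2 -2.1 -2.8]
```

Pulled 38. Lower, release, slide back in to x≈-19 and regrip.

{"op": "send_rows", "data": {"rows": [[2, 0, -2, 0], [0, 0, 0, 0]]}}

```text
t: 27.75
ee_pos: [539.4, 92.4, 12.5]
orientation: [1.146, 1.232, -1.109]
ft_force: [1.1, -0.2, -0.2]
width: 23.6
```

{"op": "send_rows", "data": {"rows": [[0, 0, 0, 0], [0, 0, 0, 0], [0, 12, 0, 0], [0, 14, 0, 0], [0, 12, 0, 0], [0, 2, 0, 0], [0, 0, 0, 0]], "fingers": 0.5}}

```text
t: 28.33
ee_pos: [581.9, 97.2, 13.5]
orientation: [1.146, 1.232, -1.108]
ft_force: [0.1, 0.6, 0.7]
width: 43.7
```

```bash
python3 -c "
from h import *
go(r2w(-19,-32),12,-90);st();look('l')"
```

```text
tcp [581.9  97.2  13.5] rack [-20.8 -31.3] w 43.7 F [0.1 0.6 0.7] t 28.3 q6 1.62
jaw rack deg -90.0 tool delta [1.6 1.8 0.7]
turn -0.0 delta after turn [1.6 1.8 0.7]
t 28.3333 tcp [581.9  97.2  13.5] w 43.747808725276364 F [0.1 0.6 0.7]
[[ 0.033  0.994  0.105]
 [ 0.     0.105 -0.994]
 [-0.999  0.033  0.003]]
q [ 0.148  0.665  1.825 -0.008  0.619  1.619]
```

View pics/lw.png

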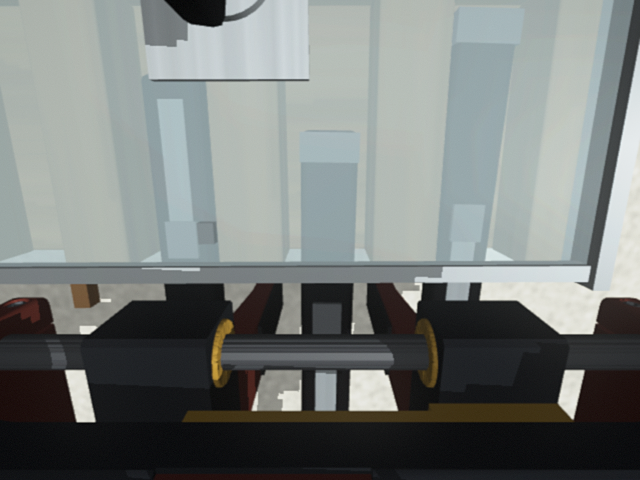

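{"op": "send_rows", "data": {"rows": [[1, 0, 0, 0], [0, 0, 0, 0], [0, 0, 0, 0], [0, 0, 0, 0]], "fingers": 0}}

```text
t: 28.77
ee_pos: [578.4, 96.8, 11.9]
orientation: [1.144, 1.234, -1.111]
ft_force: [0.7, -0.5, 0.8]
width: 23.5
```

{"op": "send_rows", "data": {"rows": [[-3, -5, 0, 0], [0, -20, 0, 0], [0, -25, 0, 0], [0, -25, 0, 0], [0, -15, 0, 0], [-25, -2, 0, 0], [-35, 0, 0, 0], [-35, 0, 0, 0], [-30, 0, 0, 0], [0, 0, 0, 0]]}}

```text
t: 29.6
ee_pos: [470.6, 85.6, 140.2]
orientation: [1.138, 1.241, -1.119]
ft_force: [1.3, 0.9, -0.3]
width: 24.1
```

```bash
python3 -c "
from h import *
go(r2w(-130,-31),120,90);st();look('m')"
```

```text
tcp [470.6  85.6 140.2] rack [-132.7  -31.2] w 24.1 F [ 1.3  0.9 -0.3] t 29.6 q6 1.63
jaw rack deg -89.99 tool delta [20.2  2.3 -0.3]
turn -3.141 delta after turn [20.2 -2.3  0.3]
t 29.6 tcp [470.6  85.6 140.2] w 24.080583972280134 F [ 1.3  0.9 -0.3]
[[ 0.019  0.994  0.105]
 [-0.002  0.106 -0.994]
 [-1.     0.019  0.004]]
q [ 0.158  0.328  2.021 -0.007  0.774  1.628]
```

View pics/mw.png

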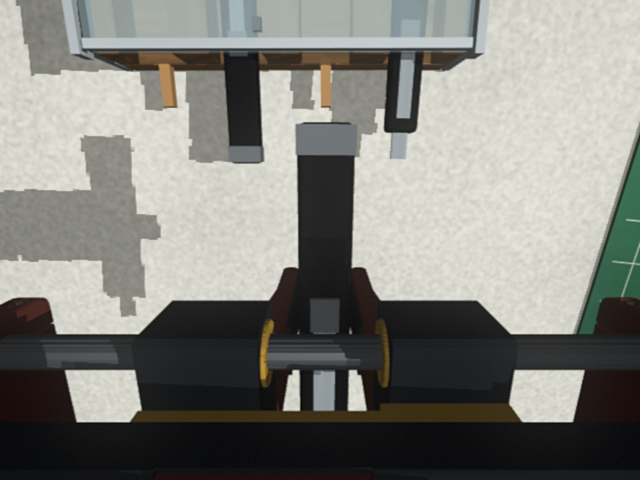

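{"op": "send_rows", "data": {"rows": [[-1.5, 0, 0, -0.125], [-1.5, 0, 0, -0.125], [-1.5, 0, 0, -0.125], [-1.5, 0, 0, -0.125], [-1.5, 0, 0, -0.125], [-1.5, 0, 0, -0.125], [-1.5, 0, 0, -0.125], [-1.5, 0, 0, -0.125], [-1.5, 0, 0, -0.125], [-1.5, 0, 0, -0.125]]}}

```text
t: 30.53
ee_pos: [455.6, 83.2, 135.4]
orientation: [0.159, 1.577, -0.172]
ft_force: [-0.6, -0.1, -0.3]
width: 23.8
```

{"op": "send_rows", "data": {"rows": [[-1.5, 0, 0, -0.125], [-1.5, 0, 0, -0.125], [-1.5, 0, 0, -0.125], [-1.5, 0, 0, -0.125], [-1.5, 0, 0, -0.125], [-1.5, 0, 0, -0.125], [-1.5, 0, 0, -0.125], [-1.5, 0, 0, -0.125], [-1.5, 0, 0, -0.125], [-1.5, 0, 0, -0.125]]}}

```text
t: 31.37
ee_pos: [441.7, 81.0, 131.9]
orientation: [-0.804, 1.462, 0.825]
ft_force: [-0.3, -0.2, 0.4]
width: 23.9
```

```bash
python3 -c "
from h import *
go(r2w(-130,-31),120,90);st()"
```

```text
tcp [441.7  81.  131.9] rack [-162.   -32.8] w 23.9 F [-0.3 -0.2  0.4] t 31.4 q6 -0.88
jaw rack deg 53.54 tool delta [ 10.4 -25.   20.8]
turn -0.636 delta after turn [ 10.4 -32.5   1.9]
t 31.3667 tcp [441.7  81.  131.9] w 23.906316403327374 F [-0.3 -0.2  0.4]
[[-0.047 -0.861  0.506]
 [-0.012  0.507  0.862]
 [-0.999  0.034 -0.034]]
q [ 0.158  0.333  2.044 -0.006  0.813 -0.877]
```

{"op": "send_rows", "data": {"rows": [[0, 0, 0, -0.125], [0, 0, 0, -0.125], [0, 0, 0, -0.125], [0, 0, 0, -0.125], [0, 0, 0, -0.12], [0, 0, 0, 0]]}}

```text
t: 31.87
ee_pos: [433.3, 79.5, 121.3]
orientation: [-1.258, 1.219, 1.325]
ft_force: [0.0, 0.2, -0.1]
width: 23.5
```

```bash
python3 -c "
from h import *
go(r2w(-150,-31),22,90);st()"
```

```text
tcp [433.3  79.5 121.3] rack [-170.4  -33.3] w 23.5 F [ 0.   0.2 -0.1] t 31.9 q6 -1.51
jaw rack deg 89.58 tool delta [ 97.7 -27.    3.3]
turn -0.007 delta after turn [ 97.7 -27.    3.1]
t 31.8667 tcp [433.3  79.5 121.3] w 23.547430092236723 F [ 0.   0.2 -0.1]
[[-0.066 -0.993 -0.098]
 [-0.015 -0.097  0.995]
 [-0.998  0.067 -0.009]]
q [ 0.158  0.35   2.055 -0.006  0.804 -1.506]
```

{"op": "send_rows", "data": {"rows": [[25, 0, 1, 0], [30, 0, 1, 0], [25, -6, 0, 0], [10, -10, 0, 0], [0, 0, 0, 0], [0, 0, 0, 0]]}}

```text
t: 32.37
ee_pos: [438.4, 80.9, 21.4]
orientation: [-1.239, 1.238, 1.315]
ft_force: [-0.3, 0.7, -1.3]
width: 23.6
```

```bash
python3 -c "
from h import *
go(r2w(-120,-31),22,90);st();look('n');side('ns')"
```

```text
tcp [438.4  80.9  21.4] rack [-165.2  -32.5] w 23.6 F [-0.3  0.7 -1.3] t 32.4 q6 -1.48
jaw rack deg 88.33 tool delta [ -4.1 -45.    2.8]
turn -0.029 delta after turn [ -4.1 -45.1   1.5]
t 32.3667 tcp [438.4  80.9  21.4] w 23.612417512992817 F [-0.3  0.7 -1.3]
[[-0.075 -0.994 -0.076]
 [-0.016 -0.075  0.997]
 [-0.997  0.076 -0.011]]
q [ 0.159  0.557  2.069 -0.008  0.591 -1.481]
```

View pics/nw.png

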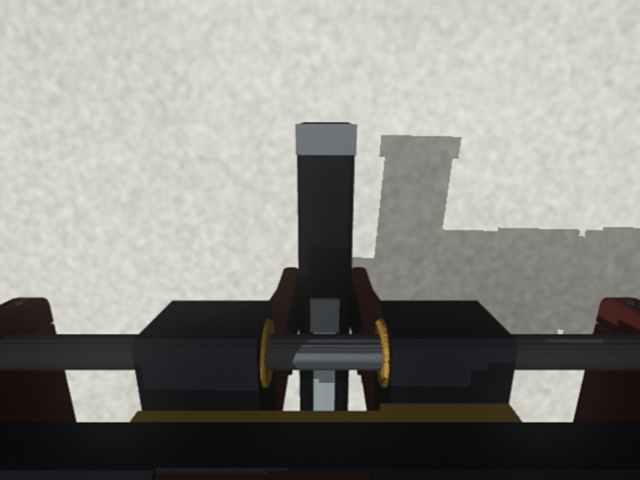

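View pics/ns.png

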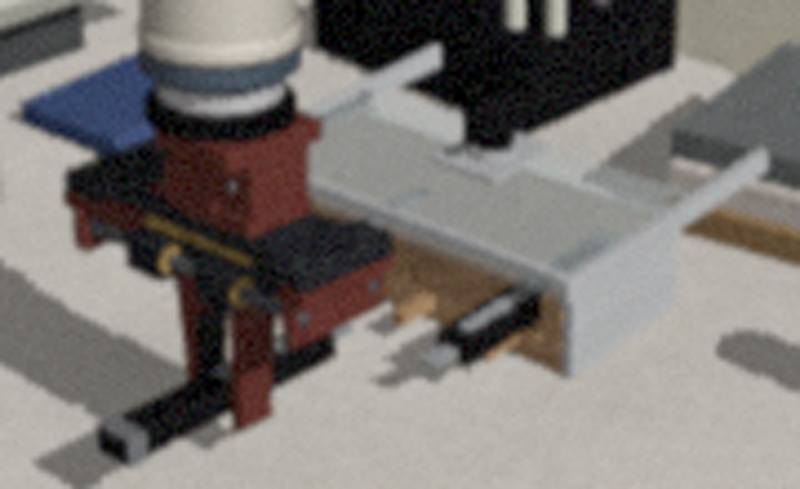

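{"op": "send_rows", "data": {"rows": [[0, -5, 1, -0.03], [-1, -15, 1, 0], [-1, -15, 0, 0], [-1, -15, 0, 0], [0, 0, 0, 0]]}}

```text
t: 32.93
ee_pos: [491.0, 88.7, 27.3]
orientation: [-1.263, 1.215, 1.331]
ft_force: [0.1, -0.2, -0.5]
width: 23.5
```

```bash
python3 -c "
from h import *
go(r2w(-20,-31),22,90);st();side('os')"
```

```text
tcp [491.   88.7  27.3] rack [-112.1  -30.2] w 23.5 F [ 0.1 -0.2 -0.5] t 32.9 q6 -1.51
jaw rack deg 90.02 tool delta [ -0.8 -92.2  -0.7]
turn 0.0 delta after turn [ -0.8 -92.2  -0.7]
t 32.9333 tcp [491.   88.7  27.3] w 23.471072543078645 F [ 0.1 -0.2 -0.5]
[[-0.065 -0.992 -0.106]
 [-0.015 -0.105  0.994]
 [-0.998  0.066 -0.008]]
q [ 0.158  0.587  1.959 -0.007  0.662 -1.513]
```

View pics/os.png

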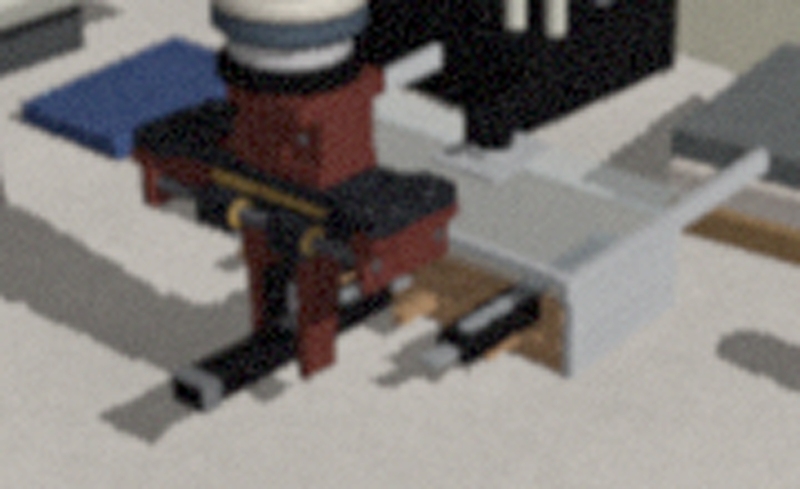

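{"op": "send_rows", "data": {"rows": [[4, -3, 0, 0], [-1, -15, 0, 0], [-1, -18, 0, 0], [-1, -18, 0, 0], [-1, -10, 0, 0], [0, 0, 0, 0]]}}

```text
t: 33.48
ee_pos: [547.7, 94.5, 23.0]
orientation: [-1.26, 1.221, 1.335]
ft_force: [-0.1, 0.5, -0.2]
width: 23.7
```

```bash
python3 -c "
from h import *
go(r2w(-20,-31),20,90);st()"
```

```text
tcp [547.7  94.5  23. ] rack [-55.1 -30.4] w 23.7 F [-0.1  0.5 -0.2] t 33.5 q6 -1.52
jaw rack deg 89.95 tool delta [  0.5 -35.2  -0.5]
turn -0.001 delta after turn [  0.5 -35.2  -0.5]
t 33.4833 tcp [547.7  94.5  23. ] w 23.74968132009995 F [-0.1  0.5 -0.2]
[[-0.072 -0.992 -0.104]
 [-0.016 -0.103  0.995]
 [-0.997  0.074 -0.008]]
q [ 0.152  0.649  1.827 -0.007  0.74  -1.517]
```

{"op": "send_rows", "data": {"rows": [[1, -10, 0, 0], [-1, -12, 0, 0], [-0.5, -10, 0, 0], [0, -3, 0, 0], [0, 0, 0, 0]]}}

```text
t: 33.9
ee_pos: [582.1, 98.0, 20.0]
orientation: [-1.258, 1.225, 1.337]
ft_force: [0.0, -0.1, -0.2]
width: 23.7
```

```bash
python3 -c "
from h import *
go(r2w(-18,-31),20,90);st()"
```

```text
tcp [582.1  98.   20. ] rack [-20.6 -30.6] w 23.7 F [ 0.  -0.1 -0.2] t 33.9 q6 -1.52
jaw rack deg 89.94 tool delta [-0.1 -2.6 -0.4]
turn -0.001 delta after turn [-0.1 -2.6 -0.4]
t 33.9 tcp [582.1  98.   20. ] w 23.67869688427267 F [ 0.  -0.1 -0.2]
[[-0.076 -0.992 -0.104]
 [-0.017 -0.103  0.995]
 [-0.997  0.078 -0.009]]
q [ 0.149  0.688  1.745 -0.007  0.787 -1.52 ]
```

{"op": "send_rows", "data": {"rows": [[2, -4, 0, 0], [2, 0, 0, 0]]}}

```text
t: 34.07
ee_pos: [586.1, 98.4, 15.6]
orientation: [-1.258, 1.224, 1.337]
ft_force: [-0.4, -0.1, 0.4]
width: 23.8
```

{"op": "send_rows", "data": {"rows": [[0, 0, 0, 0], [0, 0, 0, 0], [0, 0, 0, 0], [1.5, 14, 0, 0], [1.5, 16, 0, 0], [1, 8, 0, 0], [0, 0, 0, 0], [0, 0, 0, 0]], "fingers": 0.5}}

```text
t: 34.73
ee_pos: [545.5, 94.2, 14.2]
orientation: [-1.257, 1.225, 1.338]
ft_force: [-0.2, 0.5, -0.5]
width: 43.7
```

```bash
python3 -c "
from h import *
go(r2w(-60,-31),12,90);st();look('p');side('ps')"
```

```text
tcp [545.5  94.2  14.2] rack [-57.3 -30.6] w 43.7 F [-0.2  0.5 -0.5] t 34.7 q6 -1.52
jaw rack deg 89.94 tool delta [ 2.4  2.5 -0.4]
turn -0.001 delta after turn [ 2.4  2.5 -0.4]
t 34.7333 tcp [545.5  94.2  14.2] w 43.748816567040855 F [-0.2  0.5 -0.5]
[[-0.077 -0.992 -0.104]
 [-0.017 -0.103  0.995]
 [-0.997  0.079 -0.009]]
q [ 0.152  0.663  1.829 -0.007  0.728 -1.517]
```

View pics/pw.png

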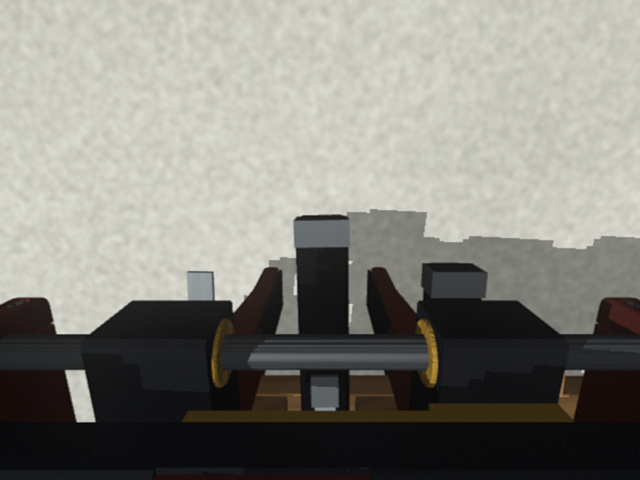

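View pics/ps.png

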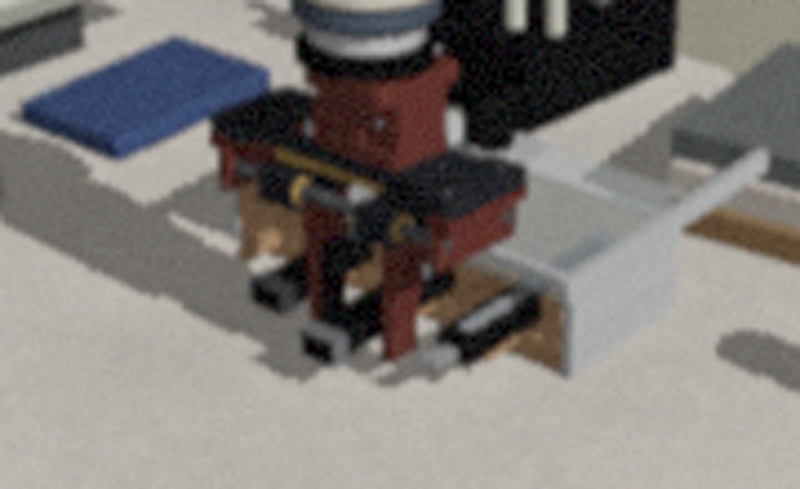

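```bash
python3 -c "
from h import *
d=load('pw.png')
for v in (224,235,255,280,320): P=px(d,321,v);print(v,w2r(P),P[2])"
```

```text
224 [-93.8687375  -32.28949111] 37.55890308900325
235 [-88.97033116 -32.29994514] 37.37543034846098
255 [-79.92825572 -32.3157971 ] 37.23840667790287
280 [-68.11989727 -32.34718208] 36.43417792110097
320 [-49.34403837 -32.3561918 ] 37.5488891223992
```

{"op": "send_rows", "data": {"rows": [[1, 0, 0, 0], [0, 0, 0, 0], [0, 0, 0, 0], [0, 0, 0, 0]], "fingers": 0}}

```text
t: 35.22
ee_pos: [548.3, 94.5, 13.2]
orientation: [-1.258, 1.223, 1.336]
ft_force: [-0.7, 0.3, 0.5]
width: 23.5
```

{"op": "send_rows", "data": {"rows": [[-0.5, -8, 0, 0], [-0.8, -9, 0, 0], [-0.5, -7, 0, 0], [0, 0, 0, 0]]}}

```text
t: 35.55
ee_pos: [569.9, 96.6, 13.7]
orientation: [-1.255, 1.23, 1.342]
ft_force: [0.6, 0.4, -0.3]
width: 23.7
```

```bash
python3 -c "
from h import *
go(r2w(-30,-31),12,90);st()"
```

```text
tcp [569.9  96.6  13.7] rack [-32.8 -30.7] w 23.7 F [ 0.6  0.4 -0.3] t 35.5 q6 -1.52
jaw rack deg 89.94 tool delta [ 1.4 -2.9 -0.3]
turn -0.001 delta after turn [ 1.4 -2.9 -0.3]
t 35.55 tcp [569.9  96.6  13.7] w 23.66263514815155 F [ 0.6  0.4 -0.3]
[[-0.083 -0.991 -0.104]
 [-0.017 -0.103  0.995]
 [-0.996  0.084 -0.009]]
q [ 0.15   0.689  1.769 -0.007  0.768 -1.52 ]
```

{"op": "send_rows", "data": {"rows": [[-0.3, -5, 0, 0], [0, 0, 0, 0]]}}

```text
t: 35.72
ee_pos: [575.5, 97.2, 13.6]
orientation: [-1.255, 1.23, 1.342]
ft_force: [0.5, 0.9, 1.1]
width: 23.6
```

{"op": "send_rows", "data": {"rows": [[0, 0, 0, 0], [0, 0, 0, 0], [0, 0, 0, 0], [-10, 8, 0, 0], [-30, 15, 0, 0], [-30, 15, 0, 0], [-30, 10, 0, 0], [0, 0, 0, 0]], "fingers": 0.5}}

```text
t: 36.38
ee_pos: [530.4, 93.3, 119.7]
orientation: [-1.252, 1.235, 1.347]
ft_force: [1.3, -0.3, 1.0]
width: 43.9
```

```bash
python3 -c "
from h import *
go(r2w(-18,93),90,90);st();look('q');side('qs')
d=load('qw.png')"
```

```text
tcp [530.4  93.3 119.7] rack [-72.5 -29.9] w 43.9 F [ 1.3 -0.3  1. ] t 36.4 q6 -1.52
jaw rack deg 89.93 tool delta [ 23.5 -56.7 123.2]
turn -0.001 delta after turn [ 23.5 -56.8 123.1]
t 36.3833 tcp [530.4  93.3 119.7] w 43.902465211484945 F [ 1.3 -0.3  1. ]
[[-0.089 -0.991 -0.104]
 [-0.018 -0.103  0.995]
 [-0.996  0.091 -0.009]]
q [ 0.155  0.48   1.829 -0.006  0.924 -1.516]
```

View pics/qw.png

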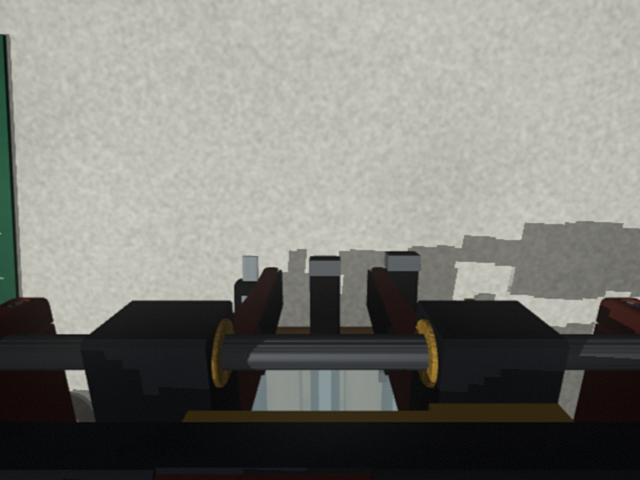

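View pics/qs.png

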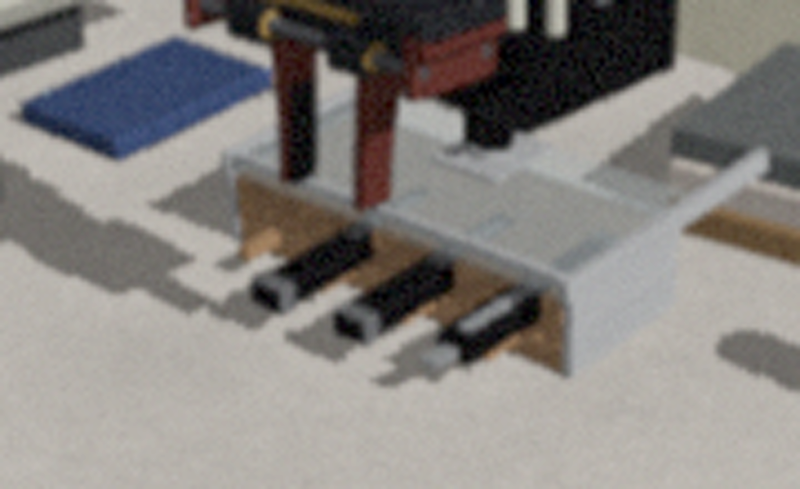

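{"op": "send_rows", "data": {"rows": [[0, 0, 25, 0], [0, 0, 25, 0], [0, 0, 25, 0], [10, -5, 20, 0], [20, -10, 10, 0], [25, -10, 0, 0], [20, -10, 0, 0], [0, 0, 0, 0], [0, 0, 0, 0]]}}

```text
t: 37.28
ee_pos: [541.1, 202.7, 22.8]
orientation: [-1.245, 1.253, 1.357]
ft_force: [-0.7, -0.1, 0.3]
width: 44.1
```

```bash
python3 -c "
from h import *
go(r2w(-18,92),9,90)"
```

```text
tcp [541.1 202.7  22.8] rack [-50.3  77.8] w 44.1 F [-0.7 -0.1  0.3] t 37.3 q6 -1.35
jaw rack deg 89.86 tool delta [ 10.  -33.5  14.4]
turn -0.003 delta after turn [ 10.  -33.6  14.4]
```

{"op": "send_rows", "data": {"rows": [[0, -5, 13, 0], [3, -12, 2, 0], [3, -12, 0, 0], [2, -2, 0, 0], [0, 0, 0, 0]]}}

```text
t: 37.7
ee_pos: [569.4, 223.0, 12.9]
orientation: [-1.242, 1.254, 1.357]
ft_force: [-0.4, 0.5, 0.3]
width: 43.9
```

```bash
python3 -c "
from h import *
go(r2w(-18,92),9,90)"
```

```text
tcp [569.4 223.   12.9] rack [-20.   95.1] w 43.9 F [-0.4  0.5  0.3] t 37.7 q6 -1.34
jaw rack deg 89.75 tool delta [ 3.7 -2.5 -3. ]
turn -0.004 delta after turn [ 3.7 -2.5 -3. ]
```

{"op": "send_rows", "data": {"rows": [[5, -1, -2, 0], [0, 0, 0, 0], [0, 0, 0, 0], [0, 0, 0, 0], [0, 0, 0, 0], [0, 0, 0, 0], [0, 0, 0, 0]], "fingers": 0}}

```text
t: 38.28
ee_pos: [569.1, 219.3, 9.8]
orientation: [-1.246, 1.254, 1.355]
ft_force: [-0.7, 7.1, -2.4]
width: 7.6
```

{"op": "send_rows", "data": {"rows": [[0, 5, 0, 0], [0, 5, 0, 0], [0, 5, 0, 0], [0, 5, 0, 0], [0, 5, 0, 0], [0, 0, 0, 0]]}}

```text
t: 38.78
ee_pos: [568.0, 219.3, 10.1]
orientation: [-1.267, 1.209, 1.322]
ft_force: [-8.3, 0.6, 11.1]
width: 7.6
```

```bash
python3 -c "
from h import *
st()"
```

```text
t 38.7833 tcp [568.  219.3  10.1] w 7.565268740181076 F [-8.3  0.6 11.1]
[[-0.056 -0.993 -0.103]
 [-0.015 -0.102  0.995]
 [-0.998  0.057 -0.009]]
q [ 0.346  0.715  1.717  0.007  0.767 -1.333]
```

{"op": "send_rows", "data": {"rows": [[0, 5, 0, 0], [0, 5, 0, 0], [0, 5, 0, 0], [0, 5, 0, 0], [0, 5, 0, 0], [0, 5, 0, 0], [0, 5, 0, 0], [0, 5, 0, 0], [0, 5, 0, 0], [0, 5, 0, 0]]}}

```text
t: 39.62
ee_pos: [564.7, 219.1, 10.7]
orientation: [-1.304, 1.123, 1.258]
ft_force: [16.8, -1.8, -17.1]
width: 7.6
```

{"op": "send_rows", "data": {"rows": [[0, 5, 0, 0], [0, 5, 0, 0], [0, 5, 0, 0], [0, 0, 0, 0]]}}

```text
t: 39.95
ee_pos: [564.2, 218.9, 10.7]
orientation: [-1.313, 1.097, 1.238]
ft_force: [-10.2, 2.8, 7.7]
width: 7.7
```

```bash
python3 -c "
from h import *
st()"
```

```text
t 39.95 tcp [564.2 218.9  10.7] w 7.705037340170629 F [-10.2   2.8   7.7]
[[ 0.071 -0.992 -0.107]
 [ 0.013 -0.106  0.994]
 [-0.997 -0.072  0.006]]
q [ 0.357  0.674  1.817 -0.022  0.579 -1.303]
```

{"op": "send_rows", "data": {"rows": [[0, 0, 0, 0], [0, 0, 0, 0], [0, 0, 0, 0], [-20, 5, 0, 0], [-35, 5, 0, 0], [-35, 5, 0, 0], [0, 0, 0, 0]], "fingers": 0.5}}

```text
t: 40.53
ee_pos: [538.4, 215.5, 100.2]
orientation: [-1.31, 1.106, 1.244]
ft_force: [1.7, -0.5, 0.5]
width: 43.5
```

{"op": "send_rows", "data": {"rows": [[0, 0, -25, 0], [0, 0, -30, 0], [0, 0, -30, 0], [0, 0, -30, 0], [0, 0, -30, 0], [0, 0, -20, 0], [0, 0, 0, 0], [0, 0, 0, 0]]}}

```text
t: 41.2
ee_pos: [556.7, 47.8, 102.2]
orientation: [-1.315, 1.097, 1.245]
ft_force: [0.4, -0.1, 0.0]
width: 43.8
```

```bash
python3 -c "
from h import *
go(r2w(-25,-92),60,90);st();look('r')"
```

```text
tcp [556.7  47.8 102.2] rack [-51.  -77.9] w 43.8 F [ 0.4 -0.1  0. ] t 41.2 q6 -1.63
jaw rack deg 90.4 tool delta [ 43.8 -23.  -14.6]
turn 0.007 delta after turn [ 43.8 -23.1 -14.4]
t 41.2 tcp [556.7  47.8 102.2] w 43.79932614071228 F [ 0.4 -0.1  0. ]
[[ 0.067 -0.991 -0.112]
 [ 0.013 -0.112  0.994]
 [-0.998 -0.068  0.006]]
q [ 0.059  0.473  1.9    0.015  0.701 -1.635]
```

View pics/rw.png

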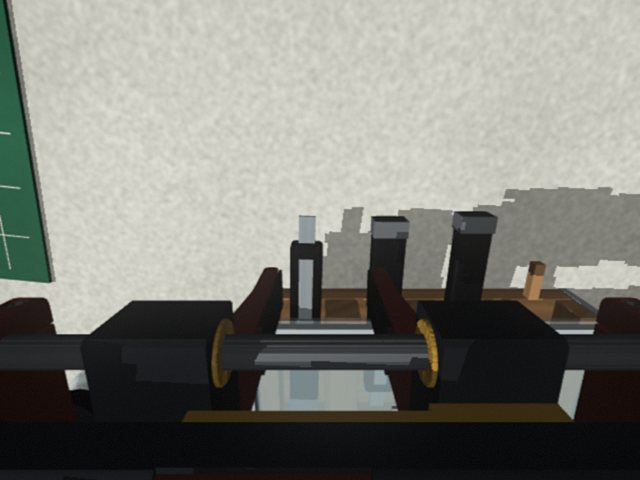

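```bash
python3 -c "
from h import *
d=load('rw.png')
print(w2r(px(d,307,218,28)),w2r(px(d,307,244,36)),w2r(px(d,306,310,36)))
print('tails',w2r(px(d,390,219,36)),w2r(px(d,475,214,36)))"
```

```text
[-67.98612702 -89.94967097] [-51.05053237 -89.73835129] [  2.39902042 -90.89445798]
tails [-69.88711943 -31.98375268] [-73.89992566  26.68166216]
```

{"op": "send_rows", "data": {"rows": [[5, -8, -13, 0], [20, -10, 0, 0], [18, -4, 0, 0], [0, 0, 0, 0], [0, 0, 0, 0]]}}

```text
t: 41.72
ee_pos: [586.2, 42.4, 59.4]
orientation: [-1.323, 1.09, 1.25]
ft_force: [-0.2, 0.3, 0.4]
width: 43.8
```

```bash
python3 -c "
from h import *
go(r2w(-25,-91),12,90);st()"
```

```text
tcp [586.2  42.4  59.4] rack [-22.3 -86.3] w 43.8 F [-0.2  0.3  0.4] t 41.7 q6 -1.66
jaw rack deg 90.94 tool delta [47.1  6.1 -4.9]
turn 0.016 delta after turn [47.1  6.  -5. ]
t 41.7167 tcp [586.2  42.4  59.4] w 43.83473175754987 F [-0.2  0.3  0.4]
[[ 0.069 -0.99  -0.122]
 [ 0.014 -0.121  0.993]
 [-0.997 -0.071  0.006]]
q [ 0.046  0.575  1.851  0.018  0.646 -1.661]
```

{"op": "send_rows", "data": {"rows": [[10, 4, -4, 0.016], [20, 2, 0, 0], [15, 0, 0, 0], [2, 0, 0, 0], [0, 0, 0, 0]]}}

```text
t: 42.13
ee_pos: [584.1, 39.0, 11.7]
orientation: [-1.311, 1.096, 1.236]
ft_force: [-1.0, -0.0, 0.3]
width: 43.9
```

```bash
python3 -c "
from h import *
go(r2w(-25,-90.5),12,90)"
```

```text
tcp [584.1  39.   11.7] rack [-24.8 -89.5] w 43.9 F [-1.  -0.   0.3] t 42.1 q6 -1.65
jaw rack deg 90.0 tool delta [-0.3  0.2 -1. ]
turn 0.0 delta after turn [-0.3  0.2 -1. ]
```

{"op": "send_rows", "data": {"rows": [[0, 0, 0, 0], [0, 0, 0, 0], [0, 0, 0, 0], [0, 0, 0, 0]], "fingers": 0}}

```text
t: 42.47
ee_pos: [584.6, 38.9, 14.2]
orientation: [-1.312, 1.094, 1.234]
ft_force: [-0.1, -0.1, -0.8]
width: 23.6
```

{"op": "send_rows", "data": {"rows": [[-2, 9, 0, 0], [-0.7, 11, 0, 0], [-0.7, 11, 0, 0], [-0.5, 7, 0, 0], [0, 0, 0, 0]]}}

```text
t: 42.88
ee_pos: [542.7, 34.5, 16.8]
orientation: [-1.313, 1.093, 1.233]
ft_force: [-0.1, 0.0, -0.1]
width: 24.0
```

```bash
python3 -c "
from h import *
go(r2w(-65,-91),12,90)"
```

```text
tcp [542.7  34.5  16.8] rack [-66.4 -89.6] w 24.0 F [-0.1  0.  -0.1] t 42.9 q6 -1.66
jaw rack deg 89.98 tool delta [ 4.9 -1.  -1.4]
turn -0.0 delta after turn [ 4.9 -1.  -1.4]
```

Tip ≈ -110. Lower, release, regrip at x≈-19.

{"op": "send_rows", "data": {"rows": [[2, 0, -1, 0], [0, 0, 0, 0]]}}

```text
t: 43.05
ee_pos: [542.3, 33.4, 15.1]
orientation: [-1.313, 1.093, 1.233]
ft_force: [0.2, -0.4, -0.1]
width: 24.0
```

{"op": "send_rows", "data": {"rows": [[0, 0, 0, 0], [0, 0, 0, 0], [1, -12, 0, 0], [1, -14, 0, 0], [1, -14, 0, 0], [1, -3, 0, 0], [0, 0, 0, 0]], "fingers": 0.5}}

```text
t: 43.63
ee_pos: [588.9, 38.1, 14.4]
orientation: [-1.314, 1.092, 1.231]
ft_force: [0.0, -0.5, -1.0]
width: 43.7
```

```bash
python3 -c "
from h import *
go(r2w(-19,-91),12,90);look('s')"
```

```text
tcp [588.9  38.1  14.4] rack [-20.  -90.9] w 43.7 F [ 0.  -0.5 -1. ] t 43.6 q6 -1.66
jaw rack deg 89.98 tool delta [ 2.4 -0.9 -0.1]
turn -0.0 delta after turn [ 2.4 -0.9 -0.1]
```

View pics/sw.png

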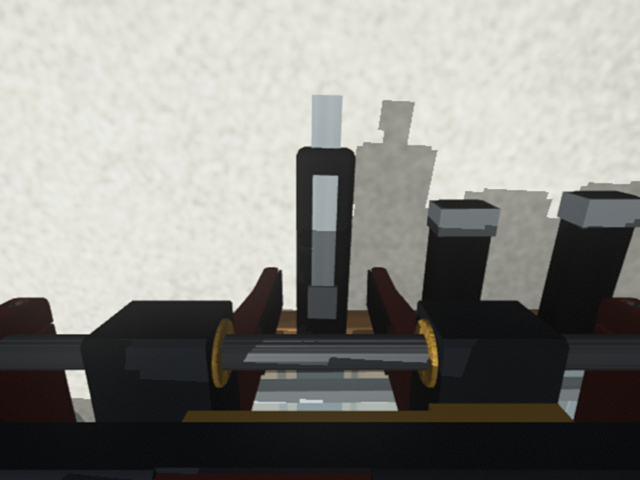

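{"op": "send_rows", "data": {"rows": [[2, 0, 0, 0], [0, 0, 0, 0], [0, 0, 0, 0], [0, 0, 0, 0]], "fingers": 0}}

```text
t: 44.07
ee_pos: [585.2, 37.8, 11.7]
orientation: [-1.312, 1.095, 1.234]
ft_force: [1.1, 0.5, -0.4]
width: 23.9
```

{"op": "send_rows", "data": {"rows": [[-3, 5, 0, 0], [-1, 20, 0, 0], [-2, 25, 0, 0], [-2, 25, 0, 0], [-1, 15, 0, 0], [-25, 2, 0, 0], [-35, 0, 0, 0], [-35, 0, 0, 0], [-30, 0, 0, 0], [0, 0, 0, 0]]}}

```text
t: 44.9
ee_pos: [470.7, 25.4, 141.1]
orientation: [-1.306, 1.103, 1.243]
ft_force: [0.5, 0.9, -0.5]
width: 23.7
```

```bash
python3 -c "
from h import *
go(r2w(-130,-91),120,-90);st();look('u')"
```

```text
tcp [470.7  25.4 141.1] rack [-139.   -91.1] w 23.7 F [ 0.5  0.9 -0.5] t 44.9 q6 -1.67
jaw rack deg 89.95 tool delta [21.6 -7.6 -0.1]
turn 3.141 delta after turn [21.6  7.6  0.1]
t 44.9 tcp [470.7  25.4 141.1] w 23.721084416935188 F [ 0.5  0.9 -0.5]
[[ 0.063 -0.993 -0.104]
 [ 0.014 -0.104  0.995]
 [-0.998 -0.064  0.008]]
q [ 0.02   0.301  2.064  0.02   0.714 -1.67 ]
```

View pics/uw.png

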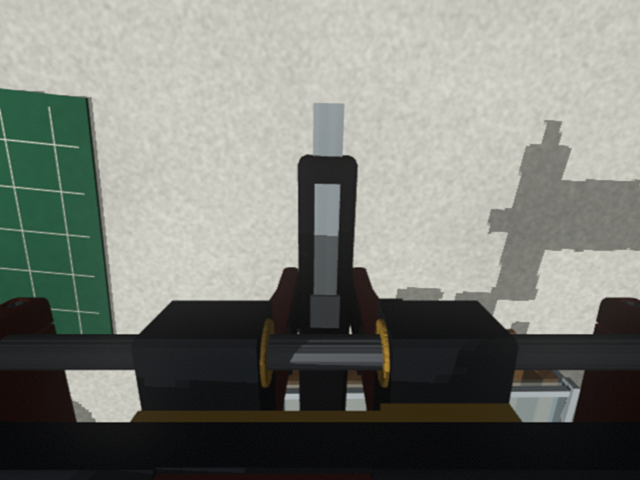

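{"op": "send_rows", "data": {"rows": [[-1.5, 0, 0, 0.125], [-1.5, 0, 0, 0.125], [-1.5, 0, 0, 0.125], [-1.5, 0, 0, 0.125], [-1.5, 0, 0, 0.125], [-1.5, 0, 0, 0.125], [-1.5, 0, 0, 0.125], [-1.5, 0, 0, 0.125], [-1.5, 0, 0, 0.125], [-1.5, 0, 0, 0.125]]}}

```text
t: 45.83
ee_pos: [456.0, 25.0, 136.5]
orientation: [-0.323, 1.512, 0.333]
ft_force: [-0.5, -0.4, -0.3]
width: 23.9
```

{"op": "send_rows", "data": {"rows": [[-1.5, 0, 0, 0.125], [-1.5, 0, 0, 0.125], [-1.5, 0, 0, 0.125], [-1.5, 0, 0, 0.125], [-1.5, 0, 0, 0.125], [-1.5, 0, 0, 0.125], [-1.5, 0, 0, 0.125], [-1.5, 0, 0, 0.125], [-1.5, 0, 0, 0.125], [-1.5, 0, 0, 0.125]]}}

```text
t: 46.67
ee_pos: [442.0, 24.6, 133.2]
orientation: [0.657, 1.479, -0.639]
ft_force: [-0.4, 0.2, -0.3]
width: 24.1
```

```bash
python3 -c "
from h import *
go(r2w(-130,-93),120,-90);st()"
```

```text
tcp [442.   24.6 133.2] rack [-167.5  -88.8] w 24.1 F [-0.4  0.2 -0.3] t 46.7 q6 0.83
jaw rack deg -53.55 tool delta [13.1 27.6 25.8]
turn 0.636 delta after turn [13.1 37.5  4.3]
t 46.6667 tcp [442.   24.6 133.2] w 24.14030037064055 F [-0.4  0.2 -0.3]
[[-0.002  0.737  0.675]
 [ 0.013  0.675 -0.737]
 [-1.     0.007 -0.011]]
q [0.02  0.303 2.086 0.019 0.754 0.835]
```

Tilt nearly zero now. Finish the turn and descend.

{"op": "send_rows", "data": {"rows": [[0, 0, 0, 0.125], [0, 0, 0, 0.125], [0, 0, 0, 0.125], [0, 0, 0, 0.125], [0, 0, 0, 0.125], [0, 0, 0, 0]]}}

```text
t: 47.17
ee_pos: [434.2, 24.6, 122.6]
orientation: [1.126, 1.285, -1.134]
ft_force: [0.9, 0.6, -1.4]
width: 23.9
```

```bash
python3 -c "
from h import *
go(r2w(-150,-93),19,-90);st()"
```

```text
tcp [434.2  24.6 122.6] rack [-175.3  -88.1] w 23.9 F [ 0.9  0.6 -1.4] t 47.2 q6 1.46
jaw rack deg -89.61 tool delta [103.   27.3   6.6]
turn 0.007 delta after turn [103.   27.3   6.5]
t 47.1667 tcp [434.2  24.6 122.6] w 23.88683431653146 F [ 0.9  0.6 -1.4]
[[-0.021  0.994  0.112]
 [ 0.013  0.112 -0.994]
 [-1.    -0.019 -0.015]]
q [0.02  0.321 2.096 0.019 0.745 1.464]
```

{"op": "send_rows", "data": {"rows": [[25, 0, 2, 0], [30, 0, 2, 0], [25, 6, 0, 0], [15, 10, 0, 0], [0, 0, 0, 0], [0, 0, 0, 0]]}}

```text
t: 47.67
ee_pos: [444.4, 23.6, 18.2]
orientation: [1.106, 1.301, -1.123]
ft_force: [-1.0, 0.6, 0.2]
width: 23.6
```

```bash
python3 -c "
from h import *
go(r2w(-115,-93),17,-90);st()"
```

```text
tcp [444.4  23.6  18.2] rack [-165.3  -90.1] w 23.6 F [-1.   0.6  0.2] t 47.7 q6 1.43
jaw rack deg -88.36 tool delta [-0.2 50.2  4.3]
turn 0.029 delta after turn [-0.2 50.3  2.9]
t 47.6667 tcp [444.4  23.6  18.2] w 23.601388022717426 F [-1.   0.6  0.2]
[[-0.029  0.991  0.134]
 [ 0.012  0.134 -0.991]
 [-0.999 -0.027 -0.016]]
q [0.017 0.551 2.103 0.026 0.517 1.431]
```

{"op": "send_rows", "data": {"rows": [[0, 5, 2, 0.028], [0, 18, 1, 0], [0, 18, 0, 0], [0, 8, 0, 0], [0, 0, 0, 0]]}}

```text
t: 48.08
ee_pos: [493.5, 25.6, 18.9]
orientation: [1.127, 1.29, -1.146]
ft_force: [0.3, 0.4, 0.0]
width: 24.1
```

```bash
python3 -c "
from h import *
go(r2w(-20,-93),17,-90);st();look('v');side('vs')"
```

```text
tcp [493.5  25.6  18.9] rack [-116.3  -93.3] w 24.1 F [0.3 0.4 0. ] t 48.1 q6 1.46
jaw rack deg -90.0 tool delta [-0.9 96.3 -0.2]
turn -0.0 delta after turn [-0.9 96.3 -0.2]
t 48.0833 tcp [493.5  25.6  18.9] w 24.094812267915657 F [0.3 0.4 0. ]
[[-0.031  0.994  0.105]
 [ 0.012  0.106 -0.994]
 [-0.999 -0.029 -0.016]]
q [0.02  0.588 1.996 0.024 0.588 1.465]
```

View pics/vw.png

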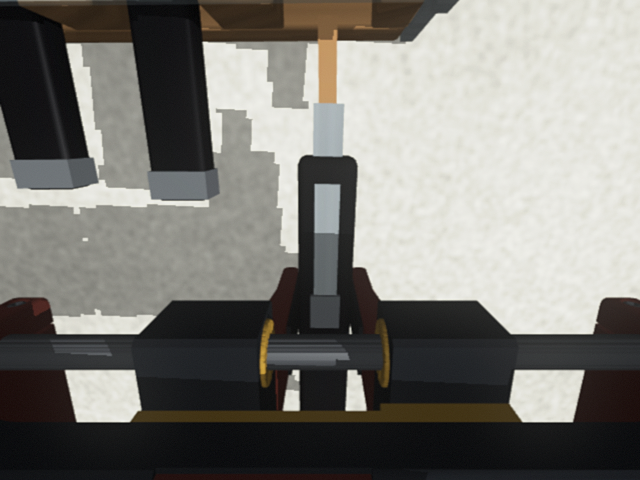

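View pics/vs.png

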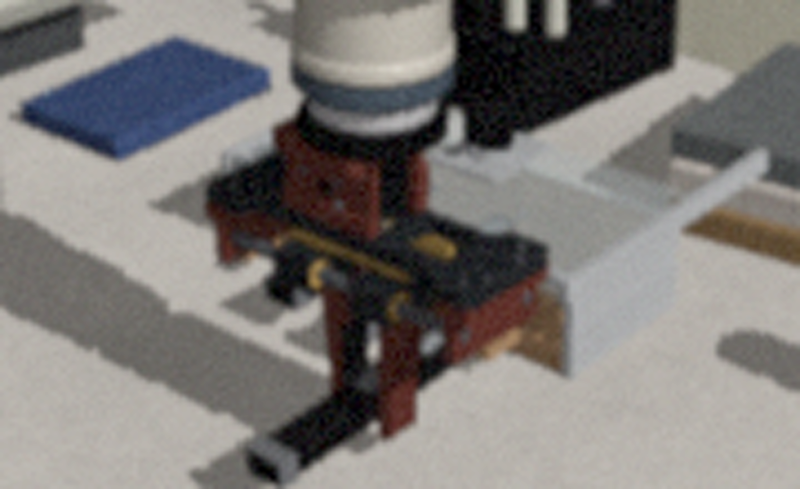

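{"op": "send_rows", "data": {"rows": [[0, 10, 0, 0], [-0.3, 18, 0, 0], [-0.3, 18, 0, 0], [-0.3, 18, 0, 0], [0, 5, 0, 0], [0, 0, 0, 0]]}}

```text
t: 48.73
ee_pos: [558.1, 32.9, 17.3]
orientation: [1.123, 1.296, -1.152]
ft_force: [0.1, 0.2, -0.0]
width: 24.0
```

```bash
python3 -c "
from h import *
go(r2w(-18,-93),17,-90);st()"
```

```text
tcp [558.1  32.9  17.3] rack [-51.2 -92.8] w 24.0 F [ 0.1  0.2 -0. ] t 48.7 q6 1.48
jaw rack deg -90.02 tool delta [-1.  33.2  0.2]
turn -0.0 delta after turn [-1.  33.2  0.2]
t 48.7333 tcp [558.1  32.9  17.3] w 24.034406590254356 F [ 0.1  0.2 -0. ]
[[-0.039  0.994  0.105]
 [ 0.012  0.105 -0.994]
 [-0.999 -0.037 -0.016]]
q [0.03  0.65  1.846 0.021 0.684 1.479]
```

{"op": "send_rows", "data": {"rows": [[-0.3, 10, 0, 0], [-0.3, 12, 0, 0], [-0.3, 10, 0, 0], [0, 2, 0, 0], [0, 0, 0, 0]]}}

```text
t: 49.15
ee_pos: [592.2, 36.7, 16.4]
orientation: [1.121, 1.298, -1.154]
ft_force: [0.8, -0.2, -0.3]
width: 23.6
```

```bash
python3 -c "
from h import *
go(r2w(-15,-93),14,-90);st()"
```

```text
tcp [592.2  36.7  16.4] rack [-16.9 -92.7] w 23.6 F [ 0.8 -0.2 -0.3] t 49.1 q6 1.48
jaw rack deg -90.02 tool delta [2.3 2.  0.4]
turn -0.0 delta after turn [2.3 2.  0.4]
t 49.15 tcp [592.2  36.7  16.4] w 23.643609564455076 F [ 0.8 -0.2 -0.3]
[[-0.042  0.994  0.105]
 [ 0.012  0.105 -0.994]
 [-0.999 -0.041 -0.017]]
q [0.035 0.685 1.764 0.02  0.734 1.485]
```

{"op": "send_rows", "data": {"rows": [[2.5, 2, 0, 0], [0, 0, 0, 0]]}}

```text
t: 49.32
ee_pos: [594.0, 36.9, 13.4]
orientation: [1.121, 1.299, -1.155]
ft_force: [0.3, -0.2, -0.9]
width: 23.9
```

{"op": "send_rows", "data": {"rows": [[0, 0, 0, 0], [0, 0, 0, 0], [0, 0, 0, 0], [0.5, -14, 0, 0], [0.5, -16, 0, 0], [0.5, -10, 0, 0], [0, 0, 0, 0], [0, 0, 0, 0]], "fingers": 0.5}}

```text
t: 49.98
ee_pos: [551.7, 32.4, 13.8]
orientation: [1.121, 1.299, -1.155]
ft_force: [0.7, 0.1, 0.8]
width: 43.6
```

```bash
python3 -c "
from h import *
go(r2w(-60,-93),13,-90);st();look('x');d=load('xw.png')
for v in (300,320,275): P=px(d,325,v);print(v,w2r(P),P[2])"
```

```text
tcp [551.7  32.4  13.8] rack [-57.7 -92.6] w 43.6 F [0.7 0.1 0.8] t 50.0 q6 1.48
jaw rack deg -90.03 tool delta [ 0.9 -2.3  0.4]
turn -0.001 delta after turn [ 0.9 -2.3  0.4]
t 49.9833 tcp [551.7  32.4  13.8] w 43.62732197323534 F [0.7 0.1 0.8]
[[-0.043  0.994  0.105]
 [ 0.012  0.105 -0.994]
 [-0.999 -0.042 -0.017]]
q [0.03  0.652 1.858 0.021 0.675 1.478]
300 [-54.0093229  -93.90398357] 36.34316553641082
320 [-63.8294648  -93.93122592] 37.20373595077157
275 [-41.06182137 -93.90690852] 37.672996450566416
```

View pics/xw.png

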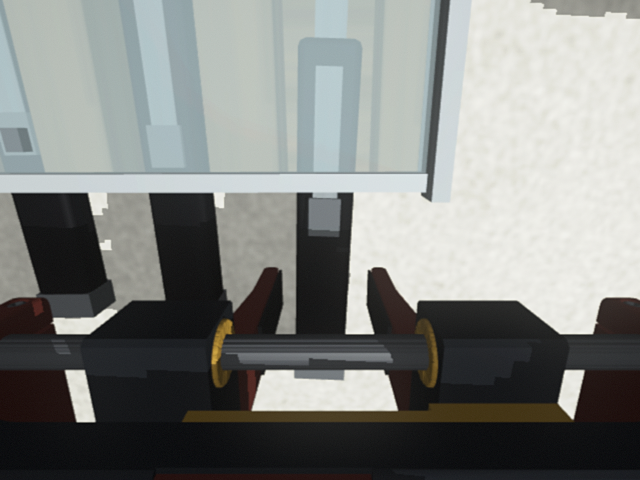

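{"op": "send_rows", "data": {"rows": [[0, 0, 0, 0], [0, 0, 0, 0], [0, 0, 0, 0], [0, 0, 0, 0]], "fingers": 0}}

```text
t: 50.42
ee_pos: [554.8, 32.7, 14.0]
orientation: [1.122, 1.297, -1.153]
ft_force: [-1.6, -0.6, 0.5]
width: 24.0
```

{"op": "send_rows", "data": {"rows": [[-0.4, 8, 0, 0], [-0.4, 9, 0, 0], [-0.3, 9, 0, 0], [0, 2, 0, 0], [0, 0, 0, 0]]}}

```text
t: 50.83
ee_pos: [583.4, 35.8, 14.1]
orientation: [1.12, 1.3, -1.156]
ft_force: [-0.8, -0.3, 0.7]
width: 23.7
```

```bash
python3 -c "
from h import *
go(r2w(-30,-93),13,-90);st()"
```

```text
tcp [583.4  35.8  14.1] rack [-25.8 -92.6] w 23.7 F [-0.8 -0.3  0.7] t 50.8 q6 1.48
jaw rack deg -90.02 tool delta [ 1.3 -4.1  0.4]
turn -0.0 delta after turn [ 1.3 -4.1  0.4]
t 50.8333 tcp [583.4  35.8  14.1] w 23.731931795960012 F [-0.8 -0.3  0.7]
[[-0.044  0.993  0.105]
 [ 0.012  0.105 -0.994]
 [-0.999 -0.043 -0.017]]
q [0.034 0.681 1.784 0.02  0.721 1.483]
```

Pushed 28.5. Release, retreat up and away far enough to see everything from the top camera.

{"op": "send_rows", "data": {"rows": [[0, 0, 0, 0], [0, 0, 0, 0], [0, 0, 0, 0], [-10, -8, 0, 0], [-30, -15, 0, 0], [-35, -15, 0, 0], [-35, -5, 0, 0], [-20, 0, 0, 0], [0, 0, 0, 0]], "fingers": 0.5}}

```text
t: 51.58
ee_pos: [539.4, 29.1, 150.2]
orientation: [1.117, 1.305, -1.16]
ft_force: [1.8, -0.1, 0.7]
width: 43.7
```

```bash
python3 -c "
from h import *
go(r2w(100,0),140,-84);st();look('y');side('ys')"
```

```text
tcp [539.4  29.1 150.2] rack [-70.2 -94.6] w 43.7 F [ 1.8 -0.1  0.7] t 51.6 q6 1.48
jaw rack deg -90.02 tool delta [  3.4 170.6 -94.5]
turn -0.105 delta after turn [  3.4 179.5 -76.1]
t 51.5833 tcp [539.4  29.1 150.2] w 43.68609101228427 F [ 1.8 -0.1  0.7]
[[-0.051  0.993  0.105]
 [ 0.012  0.106 -0.994]
 [-0.999 -0.049 -0.017]]
q [0.024 0.42  1.837 0.016 0.935 1.48 ]
```

View pics/yw.png

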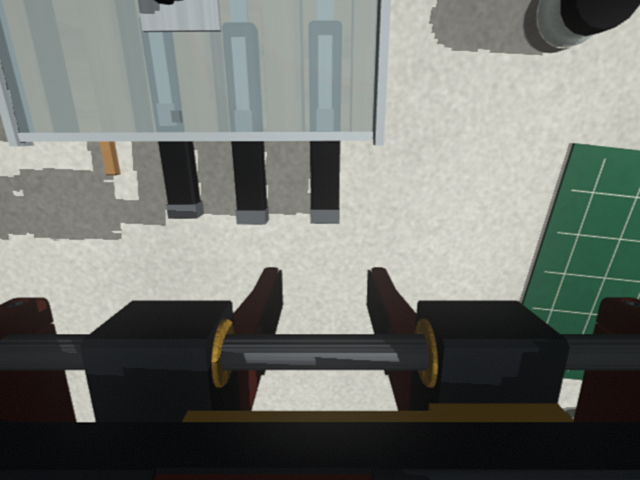

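View pics/ys.png

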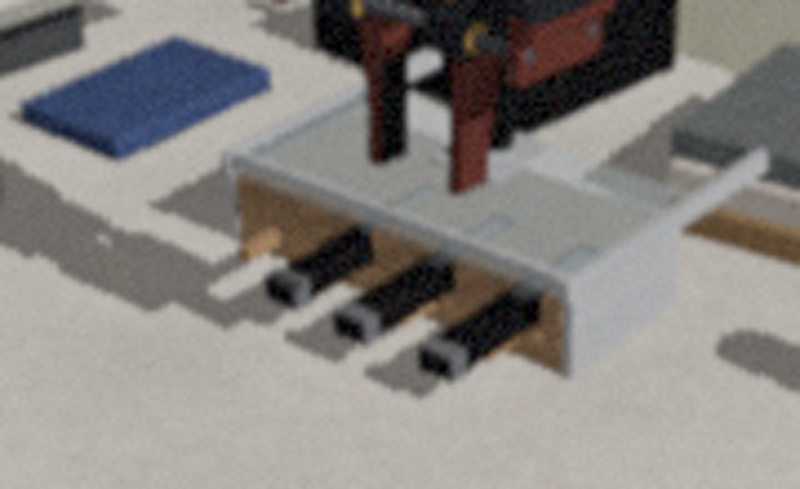

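```bash
python3 -c "
from h import *
d=load('yw.png')
for n,(t,b) in dict(A=((184,207),(177,150)),B=((252,212),(248,150)),C=((325,211),(325,150))).items():
    P=[w2r(px(d,*q,36)) for q in (t,b)];print(n,np.round(P,1),[round(px(d,*q)[2],1) for q in (t,b)])
for q in [(185,217),(252,223),(325,223)]: print(w2r(px(d,*q,28)))
for q in [(241,24),(324,22)]: print('front',w2r(px(d,*q,36)))"
```

```text
A [[-54.4  24.2]
 [ -8.3  23.9]] [np.float64(38.6), np.float64(37.4)]
B [[-58.4 -32.6]
 [ -8.1 -32.7]] [np.float64(38.5), np.float64(35.7)]
C [[-57.2 -93.7]
 [ -8.  -93.6]] [np.float64(37.3), np.float64(36.0)]
[-65.06031003  28.00232352]
[-70.1087637 -30.0587739]
[-69.73068687 -93.5563631 ]
front [ 78.70793637 -33.68383042]
front [ 79.71234134 -92.74069919]
```

{"op": "send_rows", "data": {"rows": [[-1, 25, -15, 0.06], [-1, 30, -15, 0.06], [-1, 30, -15, 0], [-1, 30, -15, 0], [-1, 25, -10, 0], [0, 10, 0, 0], [0, 0, 0, 0], [0, 0, 0, 0]]}}

```text
t: 52.4
ee_pos: [680.9, 103.6, 124.1]
orientation: [1.19, 1.266, -1.283]
ft_force: [-0.3, -0.3, 0.5]
width: 43.6
```

```bash
python3 -c "
from h import *
go(r2w(99,0),140,-96);st();look('z');d=load('zw.png');print(proj(d,[*r2w(99,0),99]))"
```

```text
tcp [680.9 103.6 124.1] rack [ 78.3 -35.4] w 43.6 F [-0.3 -0.3  0.5] t 52.4 q6 1.71
jaw rack deg -97.3 tool delta [-16.9  14.7 -37.9]
turn -0.023 delta after turn [-16.9  15.6 -37.5]
t 52.4 tcp [680.9 103.6 124.1] w 43.5666304714822 F [-0.3 -0.3  0.5]
[[-0.083  0.996 -0.022]
 [ 0.009 -0.021 -1.   ]
 [-0.996 -0.084 -0.007]]
q [0.125 0.66  1.474 0.022 1.089 1.707]
[257.72719564 239.23244704]
```

View pics/zw.png

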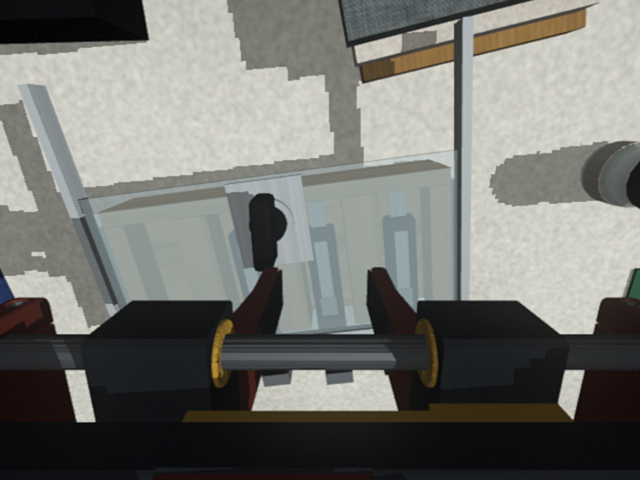

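```bash
python3 -c "
from h import *
d=load('zw.png')
a=w2r(px(d,261,198,99));b=w2r(px(d,264,268,99));print(a,b,(a+b)/2,np.degrees(np.arctan2(*(a-b)[::-1])),np.linalg.norm(a-b))"
```

```text
[122.64675986  -6.47036299] [80.59678768 -0.20389558] [101.62177377  -3.33712929] -8.4760841019458 42.514336098640094
```

{"op": "send_rows", "data": {"rows": [[0, 8, -18, 0], [0, 9, -16, 0], [0, 0, 0, 0], [0, 0, 0, 0]]}}

```text
t: 52.83
ee_pos: [693.2, 135.0, 122.0]
orientation: [1.188, 1.268, -1.291]
ft_force: [-1.4, 0.1, -1.1]
width: 43.7
```

```bash
python3 -c "
from h import *
go(r2w(100,-1.5),80,-97);shot('wrist','z2w.png')"
```

```text
tcp [693.2 135.  122. ] rack [93.8 -5.5] w 43.7 F [-1.4  0.1 -1.1] t 52.8 q6 1.75
jaw rack deg -97.47 tool delta [41.4  9.4 -4.6]
turn -0.008 delta after turn [41.4  9.4 -4.5]
```

View pics/z2w.png

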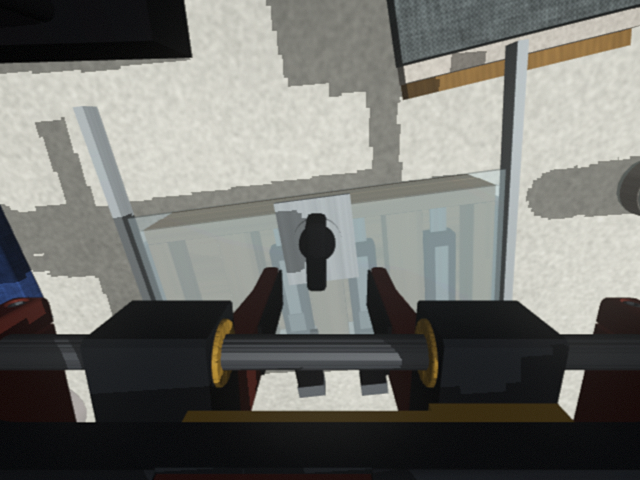

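{"op": "send_rows", "data": {"rows": [[10, 5, -3, 0], [16, 4, -1, 0], [12, 1, 0, 0], [2, 0, 0, 0], [0, 0, 0, 0]]}}

```text
t: 53.3
ee_pos: [697.9, 136.3, 76.9]
orientation: [1.189, 1.268, -1.294]
ft_force: [0.4, -0.2, -0.1]
width: 43.7
```

```bash
python3 -c "
from h import *
go(r2w(100,-1.5),80,-97)"
```

```text
tcp [697.9 136.3  76.9] rack [98.7 -4.7] w 43.7 F [ 0.4 -0.2 -0.1] t 53.3 q6 1.75
jaw rack deg -97.6 tool delta [-3.1  0.6 -3.3]
turn -0.01 delta after turn [-3.1  0.7 -3.3]
```

{"op": "send_rows", "data": {"rows": [[-4, 0, -3, 0], [0, 0, 0, 0], [0, 0, 0, 0]]}}

```text
t: 53.55
ee_pos: [697.5, 138.8, 79.8]
orientation: [1.188, 1.27, -1.297]
ft_force: [0.1, -0.3, -0.3]
width: 44.1
```

{"op": "send_rows", "data": {"rows": [[0, 0, 0, 0], [0, 0, 0, 0], [0, 0, 0, 0], [0, 0, 0, 0], [0, 0, 0, 0], [0, 0, 0, 0]], "fingers": 0}}

```text
t: 54.05
ee_pos: [698.8, 139.9, 82.1]
orientation: [1.191, 1.268, -1.293]
ft_force: [-0.7, 3.8, -2.1]
width: 11.9
```

```bash
python3 -c "
from h import *
go(r2w(5,-1),80,-97);st()"
```

```text
tcp [698.8 139.9  82.1] rack [99.9 -1.2] w 11.9 F [-0.7  3.8 -2.1] t 54.0 q6 1.75
jaw rack deg -97.63 tool delta [ 10.6 -93.5  12.4]
turn -0.011 delta after turn [ 10.6 -93.6  11.4]
t 54.05 tcp [698.8 139.9  82.1] w 11.915534378099114 F [-0.7  3.8 -2.1]
[[-0.09   0.996 -0.028]
 [ 0.009 -0.027 -1.   ]
 [-0.996 -0.091 -0.006]]
q [0.171 0.744 1.422 0.027 1.064 1.755]
```

{"op": "send_rows", "data": {"rows": [[1.2, -14, 2, 0], [1.3, -15, 2, 0], [1.3, -15, 2, 0], [1.3, -15, 2, 0], [1.3, -15, 2, 0], [1, -10, 1.5, 0], [0.5, -4, 0.5, 0], [0, 0, 0, 0]]}}

```text
t: 54.72
ee_pos: [610.7, 130.4, 82.1]
orientation: [1.195, 1.262, -1.285]
ft_force: [0.9, -0.0, -3.9]
width: 12.0
```

```bash
python3 -c "
from h import *
go(r2w(5,-1),80,-97);st()"
```

```text
tcp [610.7 130.4  82.1] rack [11.4 -1.4] w 12.0 F [ 0.9 -0.  -3.9] t 54.7 q6 1.76
jaw rack deg -97.56 tool delta [ 2.6 -6.2  0.5]
turn -0.01 delta after turn [ 2.6 -6.2  0.4]
t 54.7167 tcp [610.7 130.4  82.1] w 11.972655843153772 F [ 0.9 -0.  -3.9]
[[-0.081  0.996 -0.026]
 [ 0.009 -0.026 -1.   ]
 [-0.997 -0.081 -0.006]]
q [0.18  0.632 1.653 0.028 0.935 1.759]
```

{"op": "send_rows", "data": {"rows": [[0, -6, 0.5, 0], [0, -3, 0.3, 0], [0, -3, 0, 0], [0, -3, 0, 0], [0, 0, 0, 0]]}}

```text
t: 55.13
ee_pos: [605.2, 129.8, 82.2]
orientation: [1.205, 1.248, -1.27]
ft_force: [-2.6, 1.2, 3.2]
width: 11.9
```

```bash
python3 -c "
from h import *
go(r2w(5,-1),80,-97);st()"
```

```text
tcp [605.2 129.8  82.2] rack [ 5.8 -1.4] w 11.9 F [-2.6  1.2  3.2] t 55.1 q6 1.76
jaw rack deg -97.55 tool delta [ 2.2 -0.7 -0.2]
turn -0.01 delta after turn [ 2.2 -0.7 -0.3]
t 55.1333 tcp [605.2 129.8  82.2] w 11.92235079760367 F [-2.6  1.2  3.2]
[[-0.061  0.998 -0.026]
 [ 0.009 -0.026 -1.   ]
 [-0.998 -0.062 -0.008]]
q [0.182 0.618 1.68  0.026 0.903 1.762]
```

{"op": "send_rows", "data": {"rows": [[0, 0, 0, 0], [0, 0, 0, 0], [0, 0, 0, 0], [-20, 0, 0, 0], [-30, 0, 0, 0], [-20, 0, 0, 0], [0, 0, 0, 0]], "fingers": 0.5}}

```text
t: 55.72
ee_pos: [608.3, 128.8, 153.0]
orientation: [1.201, 1.252, -1.275]
ft_force: [0.6, 0.3, 0.8]
width: 43.9
```

{"op": "send_rows", "data": {"rows": [[-1, 0, 0, -0.125], [-1, 0, 0, -0.125], [-1, 0, 0, -0.125], [-1, 0, 0, -0.125], [-1, 0, 0, -0.125], [-1, 0, 0, -0.125], [-1, 0, 0, -0.125], [-1, 0, 0, -0.125], [-1, 0, 0, -0.125], [-1, 0, 0, -0.125]]}}

```text
t: 56.55
ee_pos: [605.5, 128.3, 157.0]
orientation: [0.267, 1.627, -0.275]
ft_force: [0.3, 0.7, 1.0]
width: 43.8
```

{"op": "send_rows", "data": {"rows": [[-1, 0, 0, -0.125], [-1, 0, 0, -0.125], [-1, 0, 0, -0.125], [-1, 0, 0, -0.125], [-1, 0, 0, -0.125], [-1, 0, 0, -0.125], [-1, 0, 0, -0.125], [-1, 0, 0, -0.125], [-1, 0, 0, -0.125], [-1, 0, 0, -0.125]]}}

```text
t: 57.38
ee_pos: [600.4, 127.4, 156.7]
orientation: [-0.682, 1.526, 0.75]
ft_force: [0.5, 0.1, 0.3]
width: 43.9
```

```bash
python3 -c "
from h import *
go(r2w(5,-1),150,83);st()"
```

```text
tcp [600.4 127.4 156.7] rack [ 0.7 -3.3] w 43.9 F [0.5 0.1 0.3] t 57.4 q6 -0.74
jaw rack deg 46.1 tool delta [ 6.3 -1.9  4.9]
turn -0.644 delta after turn [ 6.3 -4.5  2.8]
t 57.3833 tcp [600.4 127.4 156.7] w 43.940818612413906 F [0.5 0.1 0.3]
[[-0.084 -0.786  0.613]
 [ 0.005  0.615  0.789]
 [-0.996  0.07  -0.048]]
q [ 0.18   0.521  1.644  0.023  1.059 -0.741]
```

{"op": "send_rows", "data": {"rows": [[0, 0, 0, -0.125], [0, 0, 0, -0.125], [0, 0, 0, -0.125], [0, 0, 0, -0.125], [0, 0, 0, -0.125], [0, -4, 2, -0.02], [0, 0, 0, 0]]}}

```text
t: 57.97
ee_pos: [601.0, 128.9, 149.6]
orientation: [-1.152, 1.281, 1.267]
ft_force: [-0.4, -0.1, 0.3]
width: 44.0
```

```bash
python3 -c "
from h import *
go(r2w(5.5,-1.4),81,82.5);st();shot('wrist','aa.png');shot('top','aat.png')"
```

```text
tcp [601.  128.9 149.6] rack [ 1.5 -1.9] w 44.0 F [-0.4 -0.1  0.3] t 58.0 q6 -1.39
jaw rack deg 83.15 tool delta [ 67.9 -10.2   0.8]
turn 0.011 delta after turn [ 67.9 -10.2   0.9]
t 57.9667 tcp [601.  128.9 149.6] w 44.0028762484214 F [-0.4 -0.1  0.3]
[[-0.092 -0.996  0.014]
 [ 0.004  0.014  1.   ]
 [-0.996  0.092  0.003]]
q [ 0.182  0.534  1.64   0.023  1.057 -1.387]
```

View pics/aa.png

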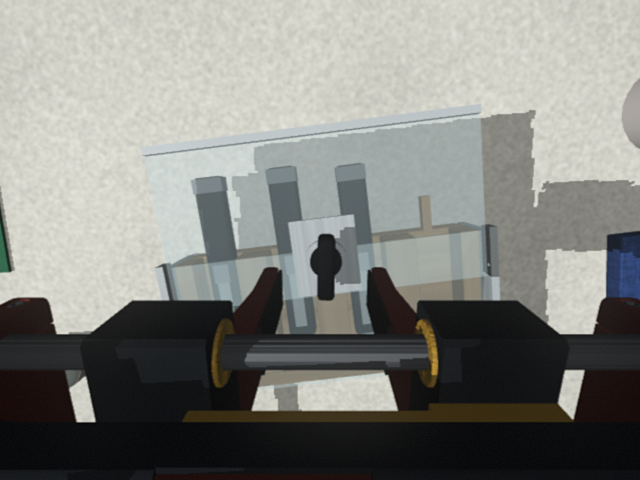

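{"op": "send_rows", "data": {"rows": [[20, -3, 0, 0.01], [25, -3, 0, 0], [16, -3, 0, 0], [4, -1, 0, 0], [0, 0, 0, 0]]}}

```text
t: 58.48
ee_pos: [605.9, 129.0, 82.6]
orientation: [-1.136, 1.29, 1.247]
ft_force: [-0.0, 0.1, 0.4]
width: 43.5
```

```bash
python3 -c "
from h import *
go(r2w(5.5,-1.4),81,82.5)"
```

```text
tcp [605.9 129.   82.6] rack [ 6.4 -2.3] w 43.5 F [-0.   0.1  0.4] t 58.5 q6 -1.37
jaw rack deg 81.76 tool delta [1.7 0.9 0.7]
turn -0.013 delta after turn [1.7 0.9 0.8]
```

{"op": "send_rows", "data": {"rows": [[1, 0, 0.5, 0], [0, 0, 0, 0], [0, 0, 0, 0], [0, 0, 0, 0], [0, 0, 0, 0], [0, 0, 0, 0]], "fingers": 0}}

```text
t: 58.98
ee_pos: [607.4, 129.8, 85.0]
orientation: [-1.135, 1.288, 1.242]
ft_force: [0.8, 1.1, -7.3]
width: 11.6
```

{"op": "send_rows", "data": {"rows": [[0, 2, 0, 0], [0, 2, 0, 0], [0, 2, 0, 0]]}}

```text
t: 59.23
ee_pos: [606.9, 129.9, 85.0]
orientation: [-1.141, 1.278, 1.233]
ft_force: [8.5, -0.9, -9.4]
width: 11.4
```

```bash
python3 -c "
from h import *
go(r2w(5.,-1.4),81,0);st()"
```

```text
tcp [606.9 129.9  85. ] rack [ 7.5 -1.5] w 11.4 F [ 8.5 -0.9 -9.4] t 59.2 q6 -1.36
jaw rack deg 81.61 tool delta [ 4.2  2.2 -0.2]
turn 1.424 delta after turn [ 4.2  0.1 -2.2]
t 59.2333 tcp [606.9 129.9  85. ] w 11.369164235111183 F [ 8.5 -0.9 -9.4]
[[-0.072 -0.997  0.041]
 [ 0.005  0.041  0.999]
 [-0.997  0.072  0.002]]
q [ 0.183  0.62   1.667  0.023  0.924 -1.362]
```

{"op": "send_rows", "data": {"rows": [[0, 0, 0, 0.12], [0, 0, 0, 0.12], [0, 0, 0, 0.12], [0, 0, 0, 0.12], [0, 0, 0, 0.12], [0, 0, 0, 0.12]]}}

```text
t: 59.73
ee_pos: [606.6, 128.6, 85.0]
orientation: [-0.593, 1.547, 0.644]
ft_force: [0.3, -0.8, -3.3]
width: 12.1
```

```bash
python3 -c "
from h import *
go(r2w(5.,-1),81,0)"
```

```text
tcp [606.6 128.6  85. ] rack [ 7.1 -2.8] w 12.1 F [ 0.3 -0.8 -3.3] t 59.7 q6 -0.62
jaw rack deg 38.96 tool delta [ 4.1  2.5 -0.3]
turn 0.68 delta after turn [ 4.1  1.8 -1.8]
```

{"op": "send_rows", "data": {"rows": [[0, 0.5, -1, 0.12], [0, 0.5, -1, 0.12], [0, 0.3, -1, 0.12], [0, 0, -1, 0.12], [0, 0, -1, 0.12], [0, 0, 0, 0.08], [0, 0, 0, 0]]}}

```text
t: 60.32
ee_pos: [605.3, 127.9, 85.2]
orientation: [-0.048, 1.63, 0.063]
ft_force: [0.1, -0.8, -2.7]
width: 12.3
```

```bash
python3 -c "
from h import *
go(r2w(5.,-1),81,0);print(ctrl.get_obs()['moment'])"
```

```text
tcp [605.3 127.9  85.2] rack [ 5.7 -3.3] w 12.3 F [ 0.1 -0.8 -2.7] t 60.3 q6 0.09
jaw rack deg -1.99 tool delta [ 4.3  2.2 -0.5]
turn -0.035 delta after turn [ 4.3  2.2 -0.5]
[ 0.09948304 -0.23585466  0.40378182]
```

{"op": "send_rows", "data": {"rows": [[0, 0, 0, 0], [0, 0, 0, 0], [0, 0, 0, 0], [0, 0, 0, 0], [-20, 0, 0, 0], [-35, 0, 0, 0], [-35, 0, 0, 0], [-30, 0, 0, 0], [0, 0, 0, 0]], "fingers": 0.5}}

```text
t: 61.07
ee_pos: [611.1, 126.9, 208.5]
orientation: [-0.058, 1.636, 0.073]
ft_force: [0.7, -0.1, 0.8]
width: 44.0
```

{"op": "send_rows", "data": {"rows": [[0, 35, 0, 0], [0, 35, 0, 0], [0, 35, 0, 0], [0, 35, 0, 0], [0, 35, 0, 0], [0, 35, 0, 0], [0, 30, 0, 0], [0, 0, 0, 0], [0, 0, 0, 0]]}}

```text
t: 61.82
ee_pos: [591.3, 375.3, 212.7]
orientation: [-0.058, 1.63, 0.077]
ft_force: [0.6, -0.2, -0.1]
width: 44.1
```

```bash
python3 -c "
from h import *
st();d=look('bb');side('bbs')"
```

```text
t 61.8167 tcp [591.3 375.3 212.7] w 44.13980203631075 F [ 0.6 -0.2 -0.1]
[[-0.061 -0.085  0.995]
 [ 0.009  0.996  0.085]
 [-0.998  0.014 -0.06 ]]
q [0.532 0.566 1.419 0.041 1.205 0.431]
```

View pics/bbtc.png

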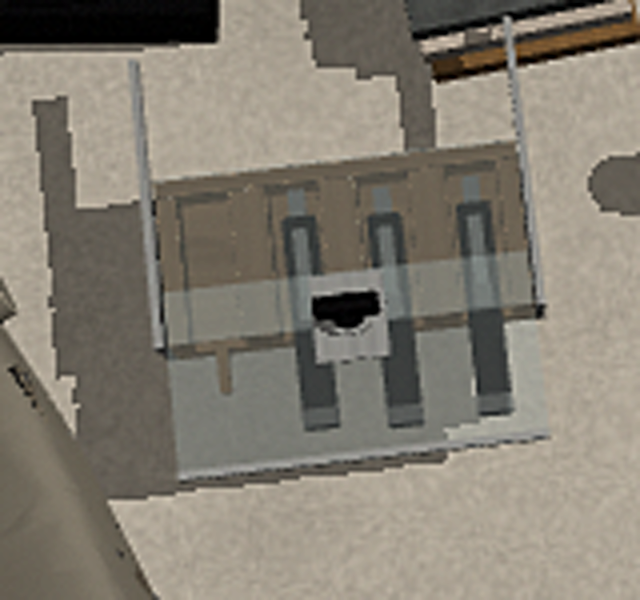

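View pics/bbs.png

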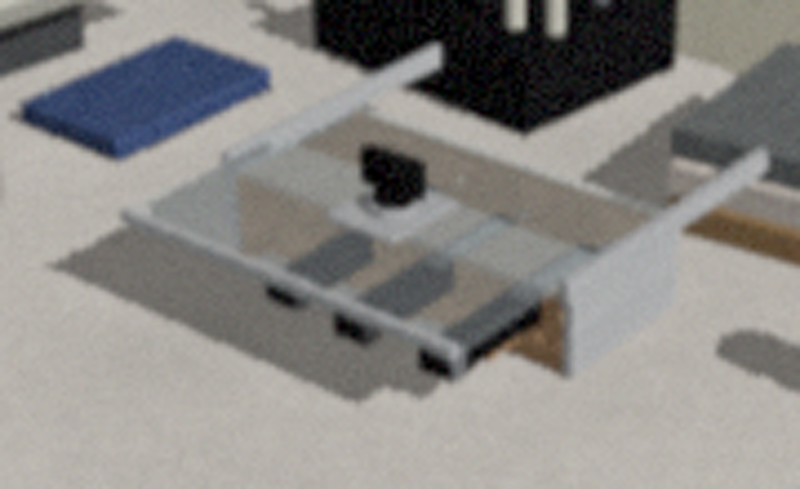

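View pics/bbt.png

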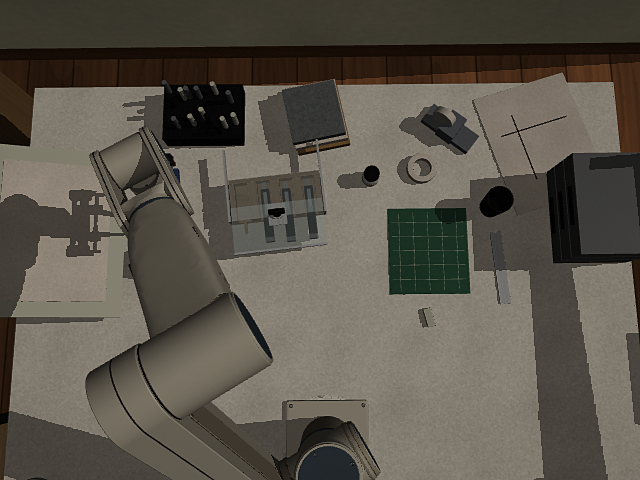

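```bash
python3 -c "
from h import *
d=load('bbt.png')
print('cover front',tc(d,178,481,61)[1],tc(d,549,438,61)[1])
a,b=tc(d,313,313,99)[1],tc(d,378,305,99)[1];print('knob',a,b,np.degrees(np.arctan2(*(a-b)[::-1])))
for t,l in [((297,190),(322,430)),((384,186),(406,426)),((471,177),(495,413))]: print('tip',tc(d,*t,28)[1],'tail',tc(d,*l,28)[1])
o=load('top0.png'); df=cv2.absdiff(o['img'],d['img']).max(2); df[:, :200]=0; df[:,335:]=df[:,335:]; print(np.argwhere((df>60)&(np.arange(640)[None]>340)).shape)"
```

```text
cover front [-95.5 124.9] [ -95.1 -124.9]
knob [-0.3 21. ] [  0.2 -22.2] 90.66311598711358
tip [104.5  28.8] tail [-66.4  28.3]
tip [100.4 -31.9] tail [-70.3 -29.2]
tip [ 99.8 -92.9] tail [-68.4 -90.8]
(202, 2)
```

```bash
python3 -c "
from h import *
st();print(ctrl.close_job())"
```

```text
t 61.9667 tcp [591.9 373.3 213. ] w 43.91606998555419 F [ 0.3 -0.1 -0.3]
[[-0.061 -0.082  0.995]
 [ 0.009  0.997  0.082]
 [-0.998  0.014 -0.06 ]]
q [0.529 0.565 1.42  0.041 1.205 0.431]
the job is handed in; nothing more can be done
None
```

I loosened the knob and slid the cover fully back. I then turned all three cutters round so each has its blade in and tail out, drew the cover forward, locked the knob, and handed the job in at about 62 s. No verdict is reported.

**Last top-camera checks, in the rack's frame:**

| Item | Measured | Needed |
|---|---|---|
| Cover front edge | about -95 mm (cover within about 1 mm of closed) | within 6 mm of closed |
| Knob bar | about 0.01 rad from locked | within 0.3 rad |
| Blade tips | 104, 100 and 100 mm | above 75 mm |
| Tails | -66, -70 and -68 mm | below -30 mm |
| Wrist force | about 0 N | robot touching nothing |

**Other things on the desk:** those in view appeared unmoved by eye. The mug was hidden under the arm in the last top picture, so I did not check it again there. A before/after comparison of the right side of that picture showed 202 changed pixels, which I did not trace.

**What went wrong or disagreed:**
- **Knob:** the first grips went too low and closed on the round hub, so I gripped again higher.
- **First cutter:** it jammed while being pushed in. I let it go, gripped it again once it lay nearly level, and pushed it home.
- **Tool tilt:** the tool slowly tilted during turns and contact. I corrected this twice by gripping the empty channel's tongue and pulling.
- **First cutter's position:** it later measured about 24 to 28 mm sideways in its channel, against about 30 mm when placed. It may have been knocked, but it is well inside the limits.

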